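# Test an LED module on the sloping lamp tester

## Task

Set the white LED module flat and fully home in the pocket of the sloping tester, with its red-ringed contact at the pocket's red end, and let go of it. Then take the probe from its stand and touch its tip lightly on the module's red-ringed contact and after that on the blue-ringed one, resting about half a second on each with the tip's spring giving a little, and put the probe back upright, fully down in its stand. The module stays in the pocket; leave the glass shades and other things on the bench where they are.

Things in the scene. Friction and masses are not known exactly. Their poses are not given: they have to be found in the camera images.
- tester: Fixed sloping tester on the table: blue wedge on a black foot 190 x 200 mm, its grey deck rising away from the robot at 30 degrees. Origin: centre of its underside on the table; at yaw 0 its slope faces the robot (-x). The deck's top edge is about 120 mm above the table.
- pocket: Rectangular pocket on the tester's deck. Origin: centre of its flat floor, 75 mm above the table. z points square out of the deck, 30 degrees from vertical, leaning to the robot; x up the slope; y along the pocket to its red end. Inner size 49 (x) by 83 mm (y); rim 8 mm high, 14 mm wide: red at +y, blue at -y, black along the sides. Indicator caps 5 mm high stand 62 mm up the slope.
- module: Loose white LED module, a block 46 (x) x 80 (y) x 24 mm (z), 120 g, lying flat on the table. Origin: centre of its underside, z up out of its lit face. On its top face: a yellow disc in the middle and two brass contacts, a red-ringed one at +y and a blue-ringed one at -y.
- red_contact (a point): Centre of the red-ringed brass contact (15 mm wide disc, 1 mm proud) on the module's top: 26 mm along +y from the module's middle, 25 mm above its underside.
- blue_contact (a point): Centre of the blue-ringed brass contact (15 mm wide disc, 1 mm proud) on the module's top: 26 mm along -y from the module's middle, 25 mm above its underside.
- stand: Fixed dark steel probe stand, 75 x 75 x 90 mm high, with an upright hole in its top. Origin: centre of its underside.
- stand_hole0 (a point): Centre of the mouth of the stand's hole, on its top face (90 mm above the table): 19 mm wide, 84 mm deep.
- probe: Loose test probe, 80 g, standing upright in the stand. Origin: centre of the underside of its black flange (30 mm wide, 6 mm thick), which rests on the stand's top; z points up along the orange handle (22 mm round, from 6 to 90 mm above the origin). Below the origin an 8 mm steel shaft, 62 mm long, then a thin sprung brass tip ending 75 mm below the origin.
- tip (a point): The very end of the probe's brass tip.
- plunger (a joint): How far the probe's sprung tip is pushed in: 0 free, 0.008 m fully in; it begins to give at 1.2 N and takes 4.4 N fully in.
- shade0: Loose white egg-shaped glass lamp shade, 94 mm wide, 140 mm high, standing upright; a bystander. Origin: centre of its underside.
- shade1: Loose white egg-shaped glass lamp shade, 94 mm wide, 140 mm high, standing upright; a bystander. Origin: centre of its underside.
- brass0: Loose round brass lamp base, 84 mm wide, 45 mm high; a bystander. Origin: centre of its underside.
- brass1: Loose round brass lamp base, 84 mm wide, 45 mm high; a bystander. Origin: centre of its underside.
- tape: Loose black and yellow tape measure, 66 x 36 x 60 mm high; a bystander. Origin: centre of its underside.
- screwdriver: Loose screwdriver lying on the table; a bystander. Origin: near its middle.
Not all that is in view belongs to the job. There is more than one size of the module; the one meant has the size given above.

How it is judged:
By the outcome, as a careful person would: the job done as asked, in the order asked, and still so for the second after the job is handed in, with the robot touching nothing.
It also fails if it takes over 67 s, if anything falls off the work surface, if the arm or the gripper's body presses on something with over 40 N, if the wrist force passes 120 N, or if a joint passes its speed limit or range.

## Robot

A 6-joint arm with a two-finger parallel gripper is mounted at the origin on the work surface. World frame = base frame: x ahead of the robot, y to its left, z up, the work surface at z = 0. Lengths are in mm, angles in rad, forces in N, time in s.
With the tool pointing down it reaches from about 350 to 975 mm from the base axis. Payload 7.1 kg.
Tool frame: the origin (TCP) lies between the finger pads; the fingertips stand 11 mm ahead of it and the grasp point (between the pads) lies 8 mm behind it (robot.tip_reach is the distance from the TCP to the fingertips, in mm); z points along the fingers, x is the direction in which the jaws open and shut, and the axes are right-handed (so a half turn about z gives the same grasp; the last joint's range is limited). The gripper opens to 88 mm and grips with 3 to 60 N. Pads are 20 mm wide; open, the fingers measure 115 mm over their backs; the gripper's body (75 mm by 178 mm) begins 61 mm behind the grasp point.
Start: joints at [-1.33, 0.423, 1.63, -0, 1.089, -0.019], TCP at [160.573, -604.004, 233.675] pointing down, gripper open.
Joint ranges: [-3, 3], [-0.9, 2.11], [0.09, 2.58], [-1.31, 4.45], [0.11, 2.69], [-2.54, 2.54]. Speed limits (rad/s): [2.39, 2.39, 3.01, 3.14, 3.14, 3.14].

## Interface

Orientations are given as a rotation vector (axis times angle).
In Python, from rig import sensors, vision, order, robot gives the robot as it stands.
- The arm moves only by the tool apply_moves, never from a script. Its argument "moves" is a list of rows, each an object of numbers: "tx", "ty", "tz": the shift along the tool's x, y, z in mm; "spin": the turn about the tool's z in rad. In form: [{"tx": .., "ty": .., "tz": .., "spin": ..}, ...]. A call has 1 to 12 rows; each row shifts and turns the commanded pose from where the row before left it, along the tool's axes as they then stand; what a row does not reach is not made up. A row lasts 1/10 s, in which the tool goes at most 50 mm and 8.59 degrees, less where a joint would pass 70% of its speed; a pose out of reach is approached as far as the arm can. A call is refused whole if a number of a shift passes 50 or a number of a turn 0.15, either way. A call with a gripper value outside its range is refused whole. "claw" is the opening, from 0 (shut) to 1 (fully open), set as the call begins (left out, the last holds). The fingers move at their own pace and stop on an object; "grip_force" is the grip in N (left out, the last holds). Time passes only in rows, so rows that do not move let the fingers close. It gives the time, the measured TCP pose, the force and the opening at its end, in the units of the state.
- sensors.state(): the state, without advancing time (a new reading comes with each control period).
- vision.snapshot(name): name is "scene" or "top" or "wrist"; returns the picture (420x560x3 uint8, red, green, blue); there is no depth.
- vision.get_calibration(name): a dict with "fx", "fy", "cx", "cy" (pixels), "k1" (the pictures are not rectified: a ray, as slopes to the right and down, at radius r is drawn at 1 + k1 r^2 times it, then the intrinsics apply), "rvec" (rotation vector, rad) and "tvec" (3), from world to camera coordinates, as OpenCV has them. Camera axes: x right, y down, z forward; pixel columns grow to the right and rows downward; lengths in mm; the calibration is good to about 2 mm. A picture is of the moment at which its call begins: read the wrist's pose just before it. get_calibration takes no time and is no camera call; for the wrist camera it gives the pose at the moment of the call.
- order.finish_job(): hands the job in, once; it reports no verdict.
The state is a dict: "time": time; "joint_pos": joint angles; "dq": joint speeds; "joint_torque": joint torques, N m; "eef_pos": TCP position; "eef_rot": TCP orientation; "ft_force": force on the tool from outside, world axes, zero at the start; "moment": the same for the moment, N m; "finger_gap": finger opening in mm.
Only numpy, scipy, OpenCV 4.12 (cv2) and the standard library are available. Lean on these libraries where they do the work, as an engineer would, in place of code of your own. Each camera call takes 0.05 s, during which the arm holds its last target. There are 200 camera calls.

## Working session

There is one attempt and no reset: what is moved stays moved. The work goes in short steps, Python scripts to look and compute and a tool call to move; the robot and the scene stay as the last step left them, time stands still between calls to the robot, and variables do not carry over. Pictures are saved under pics/ and viewed, about 8 in all and at most 12, crops included, and the job is handed in when it is done.

Besides the shell and the picture viewer there is one more tool, called after "Request:" as name([rows], argument=value, ...), one row to a line, values as JSON. apply_moves: Moves the arm, as the interface text tells. Its arguments: {"type":"object","properties":{"moves":{"type":"array"},"claw":{"type":"number"},"grip_force":{"type":"number"}},"required":["moves"]}

```bash
ls; mkdir -p pics; python3 - <<'E'
from rig import sensors,vision,robot
import cv2
print(sensors.state()); print([a for a in dir(robot) if a[0]!='_'])
for n in("scene","top"):
    print(n,vision.get_calibration(n)); cv2.imwrite(f"pics/{n}0.png",vision.snapshot(n)[:,:,::-1])
E
```

```text
pics
{'time': 0.0, 'joint_pos': array([-1.33002593e+00,  4.23828901e-01,  1.63070341e+00,  1.20930908e-05,
        1.08856237e+00, -1.89960385e-02]), 'dq': array([ 0.00064789, -0.00015337,  0.00205761,  0.00099572, -0.00105078,
        0.00177013]), 'joint_torque': array([-2.24494477e-03, -5.44632697e+01, -2.73663890e+01,  6.42984384e-02,
        2.26692046e-02, -1.21763869e-04]), 'eef_pos': array([ 160.43620698, -603.50023292,  232.90385853]), 'eef_rot': array([-2.48969170e+00,  1.91444268e+00,  1.83163904e-03]), 'ft_force': array([ 0.91784586,  0.10481325, -0.82011192]), 'moment': array([ 0.01299103,  0.02616164, -0.01961507]), 'finger_gap': 87.80993995614853}
['IKError', 'tip_reach']
scene {'fx': 492.59176196889865, 'fy': 492.59176196889865, 'cx': 279.40011238823286, 'cy': 209.0023428194513, 'k1': 0.03297020448261557, 'rvec': array([ 0.89330248,  2.72072293, -0.81827551]), 'tvec': array([ 443.16510998, -256.26326615, 1427.89274286])}
top {'fx': 492.0216672013449, 'fy': 492.0216672013449, 'cx': 277.6243153266022, 'cy': 208.40522107835676, 'k1': 0.0331134386764738, 'rvec': array([ 2.1057032 , -2.1363597 ,  0.21843652]), 'tvec': array([  13.69787448,  573.73808461, 1395.23095878])}
```

```bash
python3 - <<'E'
import cv2
for n in("scene","top"):
    cv2.imwrite(f"pics/{n}0b.png",cv2.resize(cv2.imread(f"pics/{n}0.png"),(800,600),interpolation=cv2.INTER_CUBIC))
E
```

```text
(no output)
```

View pics/top0b.png

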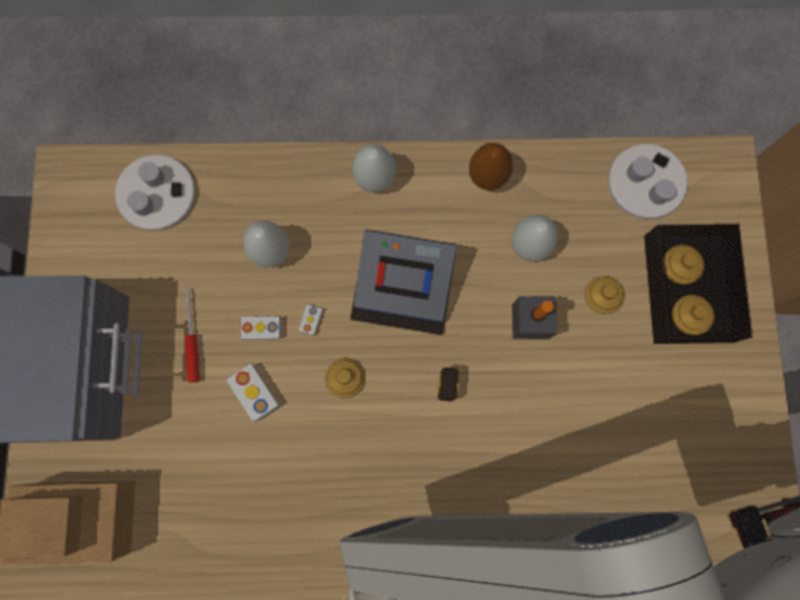

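View pics/scene0b.png

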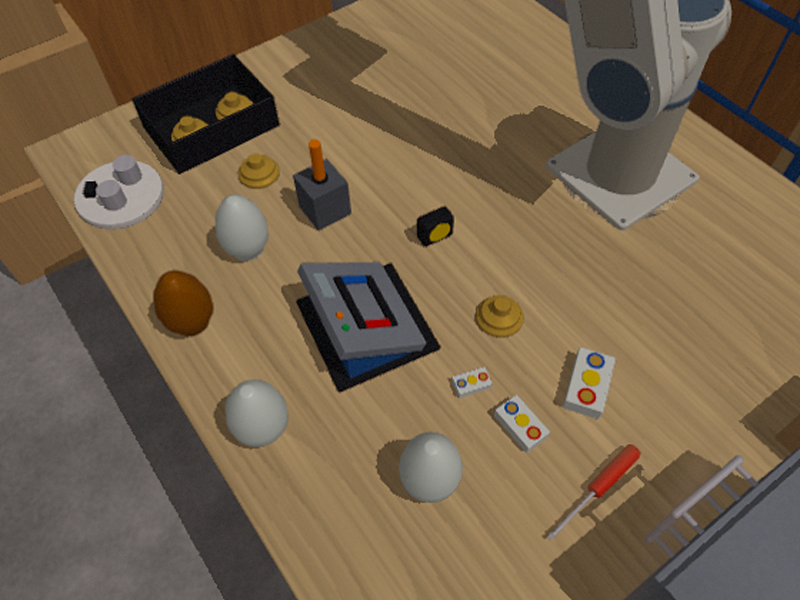

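Top picture (800-wide): the candidates for the module are three white blocks. The large one is at (252,392), the middle at (260,327) and the small at (311,320). The middle one spans about 40 px, or 80 mm. The tester is at (405,280) with its red end at (380,274), the stand at (536,317) and the probe handle at (543,310). I'll measure these next.

```bash
cat > h.py <<'E'
import numpy as np, cv2
from scipy.spatial.transform import Rotation as R
from scipy.optimize import least_squares
from rig import sensors,vision
def cal(n): return vision.get_calibration(n)
def und(c,uv):
    d=np.atleast_2d(uv).astype(float); d=np.c_[(d[:,0]-c['cx'])/c['fx'],(d[:,1]-c['cy'])/c['fy']]
    p=d.copy()
    for _ in range(20): p=d/(1+c['k1']*(p**2).sum(1,keepdims=True))
    return p
def plane(c,uv,z):
    """pixels -> world points at height z"""
    Rm=cv2.Rodrigues(c['rvec'])[0]; o=-Rm.T@c['tvec']; p=und(c,uv)
    d=np.c_[p,np.ones(len(p))]@Rm
    return o+d*((z-o[2])/d[:,2:])
def proj(c,P):
    q=np.atleast_2d(P)@cv2.Rodrigues(c['rvec'])[0].T+c['tvec']; s=q[:,:2]/q[:,2:]
    s=s*(1+c['k1']*(s**2).sum(1,keepdims=True))
    return s*[c['fx'],c['fy']]+[c['cx'],c['cy']]
E
python3 - <<'E'
from h import *
c=cal('top'); im=cv2.imread('pics/top0.png'); hsv=cv2.cvtColor(im,cv2.COLOR_BGR2HSV)
m=((hsv[...,1]<45)&(hsv[...,2]>150)).astype(np.uint8)
m=cv2.morphologyEx(m,cv2.MORPH_CLOSE,np.ones((9,9)))
n,l,s,ce=cv2.connectedComponentsWithStats(m)
for i in range(1,n):
    if 100<s[i,4]<3000 and 150<ce[i][0]<240 and ce[i][1]>205:
        r=cv2.minAreaRect(np.argwhere(l==i)[:,::-1].astype(np.float32)); b=cv2.boxPoints(r)
        w=plane(c,b,24); print(ce[i],plane(c,r[0],24).round(1),[np.linalg.norm(w[k]-w[k-1]).round(1) for k in range(4)])
sc=.7
for nme,uv,z in [('tester mid',(405,280),80),('stand top?',(531,300),90),('handle top',(547,307),180),('red',(380,274),85),('blue',(428,283),85)]:
    print(nme,plane(c,np.array(uv)*sc,z).round(0))
H,S,V=hsv[...,0],hsv[...,1],hsv[...,2]
for nm,mm in(('red',((H<8)|(H>172))&(S>150)&(V>80)),('blue',(H>105)&(H<125)&(S>130)&(V>60)),('orange',(H>=8)&(H<18)&(S>200))):
    n,l,s,ce=cv2.connectedComponentsWithStats(mm.astype(np.uint8))
    for i in range(1,n):
        if s[i,4]>=8: print(nm,s[i],ce[i].round(1))
print(cal('wrist'))
E
```

```text
[216.32804233 223.52380952] [[537.  189.4  24. ]] [np.float64(31.4), np.float64(57.2), np.float64(31.6), np.float64(57.1)]
[181.36363636 228.90909091] [[521.7 293.1  24. ]] [np.float64(42.3), np.float64(74.6), np.float64(42.3), np.float64(74.2)]
[175.26500732 274.12298682] [[387.7 307.8  24. ]] [np.float64(102.7), np.float64(58.2), np.float64(103.3), np.float64(57.5)]
tester mid [[606. -12.  80.]]
stand top? [[ 559. -265.   90.]]
handle top [[ 528. -276.  180.]]
red [[618.  39.  85.]]
blue [[598. -59.  85.]]
red [263 183   7  17  69] [266. 191.]
red [130 234  10  34 273] [133.9 250.8]
blue [296 189   6  16  65] [298.6 196.6]
orange [342 101   4   6  12] [343.8 103.6]
orange [336 105   5   3   9] [338. 106.]
orange [336 109  11  10  31] [341. 113.]
orange [333 113   6   7  16] [335.9 115.9]
orange [343 117   5   5  10] [345.  119.4]
orange [374 211  13  12  82] [380.  216.6]
{'fx': 339.3188759171368, 'fy': 339.3188759171368, 'cx': 279.7709277877598, 'cy': 205.1256016346035, 'k1': -0.03240240364667862, 'rvec': array([-2.31113448,  1.77720473,  0.24661988]), 'tvec': array([-623.79679867,  -31.914876  ,  392.70991989])}
```

Only the middle module (181,229 at native size) measures about 80 x 46. The other two are 57 and 103 mm long, so I choose the middle one. Next I'll work out the tool axes and the first move.

```bash
cat >> h.py <<'E'
def T():
    s=sensors.state(); return s,R.from_rotvec(s['eef_rot']).as_matrix()
def go(p,yaw=None,spin_first=False):
    """print move to TCP p (world) in tool axes; yaw = wanted angle of tool x, mod pi"""
    s,M=T(); d=M.T@(np.array(p)-s['eef_pos'])
    a=np.arctan2(M[1,0],M[0,0])
    out='t=%.2f pos %s toolx yaw %.3f gap %.1f F %s\n shift(tool) %s'%(s['time'],s['eef_pos'].round(1),a,s['finger_gap'],s['ft_force'].round(1),d.round(1))
    if yaw is not None:
        e=(yaw-a+np.pi/2)%np.pi-np.pi/2; out+=' spin %.3f (q6 %.2f)'%(-e,s['joint_pos'][5])
    print(out)
def wcam():
    s,M=T(); c=cal('wrist'); Rm=cv2.Rodrigues(c['rvec'])[0]; o=-Rm.T@c['tvec']
    return M.T@(o-s['eef_pos']), M.T@Rm.T
E
python3 - <<'E'
from h import *
print(T()[1].round(3)); a,b=wcam(); print(a.round(1)); print(b.round(3))
c=cal('top')
im=cv2.imread('pics/top0.png'); hsv=cv2.cvtColor(im,cv2.COLOR_BGR2HSV)
print(cv2.minAreaRect(np.argwhere((hsv[215:245,165:200,1]<45)&(hsv[215:245,165:200,2]>150)).astype(np.float32)))
go([480,293,250],np.pi/2)
c0=im[190:290,120:240]; c1=im[150:245,235:400]
cv2.imwrite('pics/crop.png',np.vstack([cv2.resize(c0,(360,300),interpolation=2),cv2.resize(c1,(360,207),interpolation=2)]))
E
```

```text
[[ 0.257 -0.966 -0.   ]
 [-0.966 -0.257  0.001]
 [-0.001 -0.    -1.   ]]
[  -0.3  -75.2 -152.7]
[[ 1.    -0.    -0.   ]
 [ 0.     0.963  0.27 ]
 [ 0.    -0.27   0.963]]
((14.0, 16.5), (25.0, 14.0), 90.0)
t=0.10 pos [ 160.5 -603.6  233. ] toolx yaw -1.311 gap 87.8 F [ 0.8 -0.  -0.3]
 shift(tool) [-784.4 -539.1  -15.9] spin 0.260 (q6 -0.02)
```

View pics/crop.png

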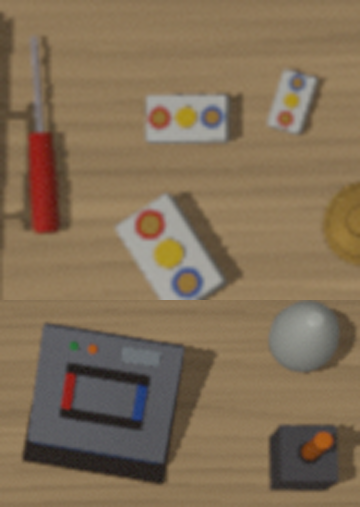

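The crop confirms it: the middle block at (187,117) has its red ring on the left, like the pocket's red end at (68,392) in the crop. I'll fly over the tester first for a wrist view.

Request:
apply_moves([
  {"tx": -32,"ty": -36,"tz": -5},
  {"tx": -32,"ty": -36,"tz": -5},
  {"tx": -32,"ty": -36,"tz": -5},
  {"tx": -32,"ty": -36,"tz": -5},
  {"tx": -32,"ty": -36,"tz": -5},
  {"tx": -32,"ty": -36,"tz": -5},
  {"tx": -32,"ty": -36,"tz": -5},
  {"tx": -32,"ty": -36,"tz": -5},
  {"tx": -32,"ty": -36,"tz": -5},
  {"tx": -32,"ty": -36,"tz": -5},
  {"tx": -32,"ty": -36,"tz": -5},
  {"tx": -32,"ty": -36,"tz": -5},
], claw=1)

```text
validation failed for argument at $.mo...
```

```bash
python3 - <<'E'
from h import *
go([560,-20,300],-1.5708)
E
```

```text
t=0.10 pos [ 160.5 -603.6  233. ] toolx yaw -1.311 gap 87.8 F [ 0.8 -0.  -0.3]
 shift(tool) [-461.5 -536.   -66.4] spin 0.260 (q6 -0.02)
```

Request:
apply_moves([
  {"tx": -32,"ty": -36,"tz": -5,"spin": 0.02},
  {"tx": -32,"ty": -36,"tz": -5,"spin": 0.02},
  {"tx": -32,"ty": -36,"tz": -5,"spin": 0.02},
  {"tx": -32,"ty": -36,"tz": -5,"spin": 0.02},
  {"tx": -32,"ty": -36,"tz": -5,"spin": 0.02},
  {"tx": -32,"ty": -36,"tz": -5,"spin": 0.02},
  {"tx": -32,"ty": -36,"tz": -5,"spin": 0.02},
  {"tx": -32,"ty": -36,"tz": -5,"spin": 0.02},
  {"tx": -32,"ty": -36,"tz": -5,"spin": 0.02},
  {"tx": -32,"ty": -36,"tz": -5,"spin": 0.02},
  {"tx": -32,"ty": -36,"tz": -5,"spin": 0.02},
  {"tx": -32,"ty": -36,"tz": -5,"spin": 0.02},
])

```text
time: 1.3
eef_pos: [530.4, -159.0, 293.7]
eef_rot: [2.243, -2.2, -0.0]
ft_force: [0.2, -0.5, -0.4]
finger_gap: 87.8
```

```bash
python3 - <<'E'
from h import *
go([560,-20,300],-1.5708); print(T()[0]['joint_pos'])
E
```

```text
t=1.30 pos [ 530.4 -159.   293.7] toolx yaw -1.552 gap 87.8 F [ 0.2 -0.5 -0.4]
 shift(tool) [-138.4  -32.2   -6.3] spin 0.019 (q6 1.24)
[-3.12739206e-01  2.52192903e-01  1.73086831e+00 -5.15390102e-05
  1.15888756e+00  1.23885314e+00]
```

```bash
python3 - <<'E'
from h import *
import json
c=cal('wrist'); im=vision.snapshot('wrist')
json.dump({k:np.asarray(v).tolist() for k,v in c.items()},open('w1.json','w'))
cv2.imwrite('pics/w1.png',im[:,:,::-1]); cv2.imwrite('pics/w1b.png',cv2.resize(im[:,:,::-1],(800,600),interpolation=2))
E
```

```text
(no output)
```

View pics/w1b.png

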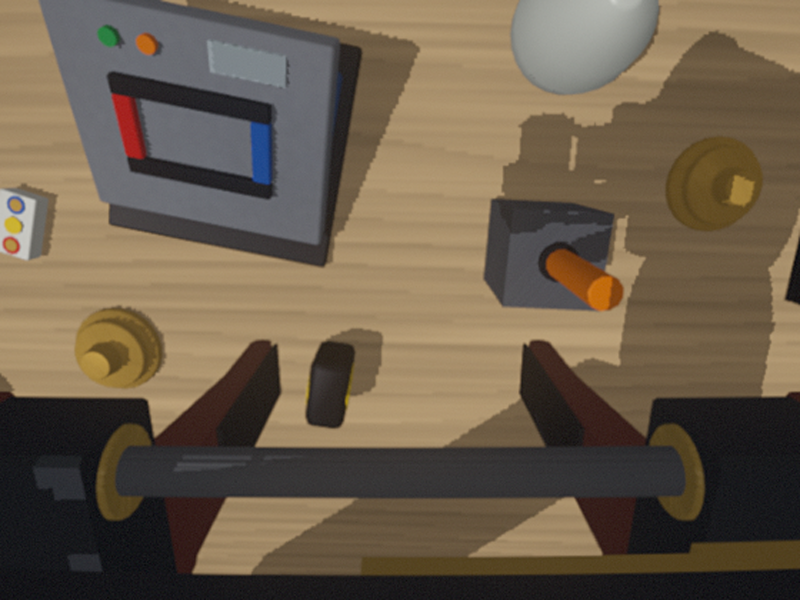

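Wrist view (800-wide): the pocket's red bar is at (128,127) and its blue bar at (261,152). The probe's flange is at (556,263) and its handle end at (604,294). The stand is around (550,255). I'll fit these.

```bash
cat >> h.py <<'E'
def pocket(x,y,psi):
    """pocket->world; psi yaw of tester"""
    M=R.from_euler('z',psi).as_matrix()@R.from_euler('y',-30,degrees=True).as_matrix()
    return M,np.array([x,y,75.])
def box(x0,x1,y0,y1,z0,z1): return np.array([[a,b,d] for a in(x0,x1) for b in(y0,y1) for d in(z0,z1)],float)
def hullc(c,P):
    h=cv2.convexHull(proj(c,P).astype(np.float32)); m=cv2.moments(h); return np.array([m['m10'],m['m01']])/m['m00'],m['m00']
def blob(im,kind,ref):
    hsv=cv2.cvtColor(im,cv2.COLOR_BGR2HSV); H,S,V=[hsv[...,i].astype(int) for i in range(3)]
    m={'red':((H<8)|(H>172))&(S>140)&(V>60),'blue':(H>105)&(H<125)&(S>120)&(V>50),'orange':(H>=5)&(H<18)&(S>180)}[kind].astype(np.uint8)
    n,l,s,ce=cv2.connectedComponentsWithStats(m)
    i=min((i for i in range(1,n) if s[i,4]>40),key=lambda i:np.hypot(*(ce[i]-ref)))
    return ce[i],s[i,4]
RB={'red':box(-24.5,24.5,41.5,55.5,0,8),'blue':box(-24.5,24.5,-55.5,-41.5,0,8)}
E
python3 - <<'E'
from h import *
import json
c1={k:np.array(v) for k,v in json.load(open('w1.json')).items()}; ct=cal('top')
w=cv2.imread('pics/w1.png'); t=cv2.imread('pics/top0.png')
obs={'w':(c1,{k:blob(w,k,np.array(p)*.7) for k,p in(('red',(128,127)),('blue',(261,152)))}),
     't':(ct,{k:blob(t,k,np.array(p)*.7) for k,p in(('red',(380,274)),('blue',(428,283)))})}
for n,names in(('w','w'),('t','t'),('both','wt')):
    def f(q):
        M,o=pocket(*q); r=[]
        for a in names:
            c,b=obs[a]
            for k in b: r+=list(hullc(c,RB[k]@M.T+o)[0]-b[k][0])
        return np.array(r)
    s=least_squares(f,[606,-10,-.2],diff_step=1e-4); print(n,s.x.round(4),s.fun.round(2))
    M,o=pocket(*s.x)
    print([ (k,obs[a][1][k][1],round(hullc(obs[a][0],RB[k]@M.T+o)[1])) for a in names for k in RB])
for nm,uv,z in(('flange',(556,263),99),('hole?',(556,263),96),('end',(604,294),180)):
    print(nm,plane(c1,np.array(uv)*.7,z).round(1))
go([523,293,200],-1.5708)
E
```

```text
w [ 6.169042e+02 -7.739300e+00 -1.833000e-01] [ 0.13  0.01 -0.13 -0.02]
[('red', np.int32(651), 805), ('blue', np.int32(588), 701)]
t [ 6.137758e+02 -8.917000e+00 -1.804000e-01] [-0.08 -0.01  0.08  0.01]
[('red', np.int32(77), 83), ('blue', np.int32(70), 81)]
both [ 6.16602e+02 -7.85530e+00 -1.83200e-01] [ 0.28  0.32 -0.    0.28 -0.44 -0.99 -0.32 -0.88]
[('red', np.int32(651), 804), ('blue', np.int32(588), 700), ('red', np.int32(77), 83), ('blue', np.int32(70), 81)]
flange [[ 532.9 -273.1   99. ]]
hole? [[ 532.3 -274.1   96. ]]
end [[ 532.3 -275.8  180. ]]
t=1.35 pos [ 535.4 -155.2  294.8] toolx yaw -1.550 gap 87.8 F [2.9 3.1 1. ]
 shift(tool) [-448.2    3.6   95.5] spin 0.021 (q6 1.24)
```

Request:
apply_moves([
  {"tx": -38,"ty": 0,"tz": 0,"spin": 0.0},
  {"tx": -38,"ty": 0,"tz": 0,"spin": 0.0},
  {"tx": -38,"ty": 0,"tz": 0,"spin": 0.0},
  {"tx": -38,"ty": 0,"tz": 0,"spin": 0.0},
  {"tx": -38,"ty": 0,"tz": 0,"spin": 0.0},
  {"tx": -38,"ty": 0,"tz": 10,"spin": 0.0},
  {"tx": -38,"ty": 0,"tz": 15,"spin": 0.0},
  {"tx": -38,"ty": 0,"tz": 20,"spin": 0.0},
  {"tx": -38,"ty": 0,"tz": 20,"spin": 0.0},
  {"tx": -38,"ty": 0,"tz": 20,"spin": 0.0},
  {"tx": -38,"ty": 0,"tz": 20,"spin": 0.0},
  {"tx": 0,"ty": 0,"tz": 0,"spin": 0.02},
])

```text
time: 2.55
eef_pos: [519.4, 259.9, 185.7]
eef_rot: [2.222, -2.215, -0.003]
ft_force: [0.2, -0.2, -1.0]
finger_gap: 87.6
```

```bash
python3 - <<'E'
from h import *
c=cal('wrist'); im=vision.snapshot('wrist')[:,:,::-1].copy()
p=proj(c,[522,293,24])[0]; print(p)
r=blob(im,'red',proj(c,[522,319,25])[0]); b=blob(im,'blue',proj(c,[522,267,25])[0]); print(r,b)
w=plane(c,[r[0],b[0]],25); print(w.round(1),np.linalg.norm(w[0]-w[1])); mid=w.mean(0); d=w[0]-w[1]; yaw=np.arctan2(d[1],d[0]); print(mid,yaw)
# white outline
hsv=cv2.cvtColor(im,cv2.COLOR_BGR2HSV); m=((hsv[...,1]<60)&(hsv[...,2]>140)).astype(np.uint8); m=cv2.morphologyEx(m,cv2.MORPH_CLOSE,np.ones((15,15)))
n,l,s,ce=cv2.connectedComponentsWithStats(m); i=min(range(1,n),key=lambda i:np.hypot(*(ce[i]-p))); print(s[i])
rc=cv2.minAreaRect(np.argwhere(l==i)[:,::-1].astype(np.float32)); bw=plane(c,cv2.boxPoints(rc),24); print(bw.mean(0).round(1),[round(np.linalg.norm(bw[k]-bw[k-1]),1) for k in range(4)])
go([mid[0],mid[1],13],yaw)
cv2.imwrite('pics/w2.png',im)
E
```

```text
[245.45567658 188.35537301]
(array([216.7037037, 184.       ]), np.int32(162)) (array([272.19444444, 184.04166667]), np.int32(144))
[[526.4 320.   25. ]
 [526.5 267.6  25. ]] 52.38276689928799
[526.42850182 293.76377491  25.        ] 1.5722192161345738
[ 201  160   86   48 2898]
[526.3 294.8  24. ] [np.float64(45.6), np.float64(79.0), np.float64(45.4), np.float64(82.1)]
t=2.60 pos [520.  258.2 186.9] toolx yaw -1.570 gap 87.7 F [-1.   0.3 -0.6]
 shift(tool) [-35.8  -7.  173.8] spin -0.000 (q6 2.01)
```

Module measured: middle (526.4, 294), yaw 90°, 46 x 80, ring spacing 52.4 — all as they must be. Go down in two stages.

Request:
apply_moves([
  {"tx": -18,"ty": -3,"tz": 0,"spin": 0},
  {"tx": -18,"ty": -4,"tz": 0,"spin": 0},
  {"tx": 0,"ty": 0,"tz": 25,"spin": 0},
  {"tx": 0,"ty": 0,"tz": 25,"spin": 0},
  {"tx": 0,"ty": 0,"tz": 25,"spin": 0},
  {"tx": 0,"ty": 0,"tz": 25,"spin": 0},
  {"tx": 0,"ty": 0,"tz": 20,"spin": 0},
  {"tx": 0,"ty": 0,"tz": 0,"spin": 0},
  {"tx": 0,"ty": 0,"tz": 0,"spin": 0},
])

```text
time: 3.5
eef_pos: [529.1, 293.4, 69.3]
eef_rot: [-2.22, 2.222, -0.0]
ft_force: [0.8, 0.4, 0.6]
finger_gap: 88.2
```

```bash
python3 - <<'E'
from h import *
c=cal('wrist'); im=vision.snapshot('wrist')[:,:,::-1].copy()
r=blob(im,'red',proj(c,[526.4,320,25])[0]); b=blob(im,'blue',proj(c,[526.4,268,25])[0])
w=plane(c,[r[0],b[0]],25); mid=w.mean(0); d=w[0]-w[1]; print(w.round(1),mid,np.arctan2(d[1],d[0]),r[1],b[1])
go([mid[0],mid[1],26],np.arctan2(d[1],d[0]))
E
```

```text
[[526.7 319.7  25. ]
 [526.4 267.5  25. ]] [526.53127452 293.61308273  25.        ] 1.5649460265432995 448 403
t=3.55 pos [529.4 293.5  69.9] toolx yaw -1.571 gap 88.0 F [-0.   0.   0.6]
 shift(tool) [-0.   3.  43.9] spin 0.005 (q6 2.06)
```

Request:
apply_moves([
  {"tx": 0,"ty": 3,"tz": 15,"spin": 0},
  {"tx": 0,"ty": 0,"tz": 15,"spin": 0},
  {"tx": 0,"ty": 0,"tz": 14,"spin": 0},
  {"tx": 0,"ty": 0,"tz": 0,"spin": 0},
  {"tx": 0,"ty": 0,"tz": 0,"spin": 0},
])

```text
time: 4.05
eef_pos: [524.9, 292.8, 23.9]
eef_rot: [2.22, -2.221, -0.001]
ft_force: [0.2, -0.8, -0.3]
finger_gap: 88.3
```

Request:
apply_moves([
  {"tx": 0,"ty": 0,"tz": 0,"spin": 0},
  {"tx": 0,"ty": 0,"tz": 0,"spin": 0},
  {"tx": 0,"ty": 0,"tz": 0,"spin": 0},
  {"tx": 0,"ty": 0,"tz": 0,"spin": 0},
  {"tx": 0,"ty": 0,"tz": 0,"spin": 0},
], claw=0.8, grip_force=15)

```text
time: 4.55
eef_pos: [525.4, 293.1, 25.0]
eef_rot: [-2.221, 2.221, -0.0]
ft_force: [-0.7, 0.3, 0.1]
finger_gap: 79.9
```

```bash
python3 - <<'E'
from h import *
go([526.5,293.6,26],-1.571)
E
```

```text
t=4.55 pos [525.4 293.1  25. ] toolx yaw -1.571 gap 79.9 F [-0.7  0.3  0.1]
 shift(tool) [-0.5 -1.1 -1. ] spin -0.000 (q6 2.06)
```

Request:
apply_moves([
  {"tx": 0,"ty": 0,"tz": 0,"spin": 0},
  {"tx": 0,"ty": 0,"tz": 0,"spin": 0},
  {"tx": 0,"ty": -1,"tz": -2,"spin": 0},
  {"tx": 0,"ty": 0,"tz": 0,"spin": 0},
], claw=0.97)

```text
time: 4.95
eef_pos: [526.6, 293.2, 27.0]
eef_rot: [-2.221, 2.221, -0.0]
ft_force: [0.1, -0.3, -0.0]
finger_gap: 85.1
```

Request:
apply_moves([
  {"tx": 0,"ty": 0,"tz": 0,"spin": 0},
  {"tx": 0,"ty": 0,"tz": 0,"spin": 0},
  {"tx": 0,"ty": 0,"tz": 0,"spin": 0},
  {"tx": 0,"ty": 0,"tz": 0,"spin": 0},
  {"tx": 0,"ty": 0,"tz": -20,"spin": 0},
  {"tx": 0,"ty": 0,"tz": -30,"spin": 0},
  {"tx": 0,"ty": 0,"tz": -40,"spin": 0},
  {"tx": 0,"ty": 0,"tz": -40,"spin": 0},
  {"tx": 0,"ty": 0,"tz": -40,"spin": 0},
  {"tx": 0,"ty": 0,"tz": 0,"spin": 0},
], claw=0.8)

```text
time: 5.95
eef_pos: [529.1, 294.6, 202.2]
eef_rot: [-2.215, 2.215, -0.004]
ft_force: [-0.1, -0.0, -1.1]
finger_gap: 79.6
```

```bash
python3 - <<'E'
from h import *
c=cal('wrist'); im=vision.snapshot('wrist')[:,:,::-1].copy(); s,M=T(); p=s['eef_pos']
print(p,s['finger_gap'])
zt=p[2]-27+25-0
r=blob(im,'red',proj(c,[p[0],p[1]+26,zt])[0]); b=blob(im,'blue',proj(c,[p[0],p[1]-26,zt])[0])
w=plane(c,[r[0],b[0]],zt)-p; print(w.round(1),np.linalg.norm(w[0]-w[1]),r[1],b[1])
# deck pre-tilt spot 68 mm down slope, module over it
Mp,o=pocket(616,-8,-.183); q=o+Mp@[-68,0,0]; print('deck spot',q)
go([q[0],q[1],180],-1.571-.183)
cv2.imwrite('pics/w3.png',im)
E
```

```text
[527.59725206 293.78932748 199.3285553 ] 80.0535907335293
[[ -0.1  28.1  -2. ]
 [ -0.1 -25.2  -2. ]] 53.35521154100144 737 659
deck spot [558.09360275   2.71676994  41.        ]
t=6.00 pos [527.6 293.8 199.3] toolx yaw -1.571 gap 80.1 F [ 0.2 -0.7 -1.4]
 shift(tool) [291.1 -30.5  18.7] spin 0.183 (q6 2.06)
```

Held level, centred on the jaws (gap 80). Next I carry it to the free deck below the pocket and press it flat there, so it turns 30° in the grip.

Request:
apply_moves([
  {"tx": 30,"ty": -3,"tz": 0,"spin": 0},
  {"tx": 37,"ty": -3,"tz": 0,"spin": 0},
  {"tx": 37,"ty": -3,"tz": 0,"spin": 0},
  {"tx": 37,"ty": -3,"tz": 0,"spin": 0},
  {"tx": 37,"ty": -3,"tz": 0,"spin": 0},
  {"tx": 37,"ty": -3,"tz": 0,"spin": 0},
  {"tx": 37,"ty": -3,"tz": 0,"spin": 0},
  {"tx": 38,"ty": -3,"tz": 0,"spin": 0},
  {"tx": 0,"ty": 0,"tz": 0,"spin": 0.093},
  {"tx": 0,"ty": 0,"tz": 0,"spin": 0.09},
  {"tx": 0,"ty": 0,"tz": 0,"spin": 0},
  {"tx": 0,"ty": 0,"tz": 0,"spin": 0},
])

```text
time: 7.2
eef_pos: [549.3, 3.1, 195.3]
eef_rot: [2.011, -2.411, -0.003]
ft_force: [0.2, 0.6, -1.0]
finger_gap: 79.7
```

```bash
python3 - <<'E'
from h import *
import json
c=cal('wrist'); im=vision.snapshot('wrist')[:,:,::-1].copy(); s,M=T(); p=s['eef_pos']
Mp,o=pocket(616,-8,-.183)
ob={}
for k in RB: ob[k]=blob(im,k,hullc(c,RB[k]@Mp.T+o)[0]); 
print({k:(ob[k],hullc(c,RB[k]@Mp.T+o)) for k in RB})
def f(q):
    Mp,o=pocket(*q); return np.concatenate([hullc(c,RB[k]@Mp.T+o)[0]-ob[k][0] for k in RB])
s=least_squares(f,[616,-8,-.18],diff_step=1e-4); print(s.x,s.fun)
Mp,o=pocket(*s.x); q=o+Mp@[-64,0,20]; print(q); go([q[0],q[1],90],-1.571+s.x[2])
json.dump({k:np.asarray(v).tolist() for k,v in c.items()},open('w4.json','w'))
cv2.imwrite('pics/w4.png',im); cv2.imwrite('pics/w4b.png',cv2.resize(im,(800,600),interpolation=2))
E
```

```text
{'red': ((array([216.29222011, 118.76755218]), np.int32(1054)), (array([216.2861327 , 119.82687964]), 1224.0173240462318)), 'blue': ((array([343.1102873 , 119.03707136]), np.int32(1079)), (array([342.58660433, 120.08264942]), 1222.2764522639336))}
[ 6.16746538e+02 -8.34505579e+00 -1.83085778e-01] [ 0.21024393 -0.00956815 -0.20924407 -0.00998271]
[552.41439939   3.56663717  60.32050808]
t=7.25 pos [549.5   3.2 195.6] toolx yaw -1.752 gap 80.1 F [ 0.5  1.1 -1.4]
 shift(tool) [ -0.9  -3.  105.6] spin 0.003 (q6 1.74)
```

View pics/w4b.png

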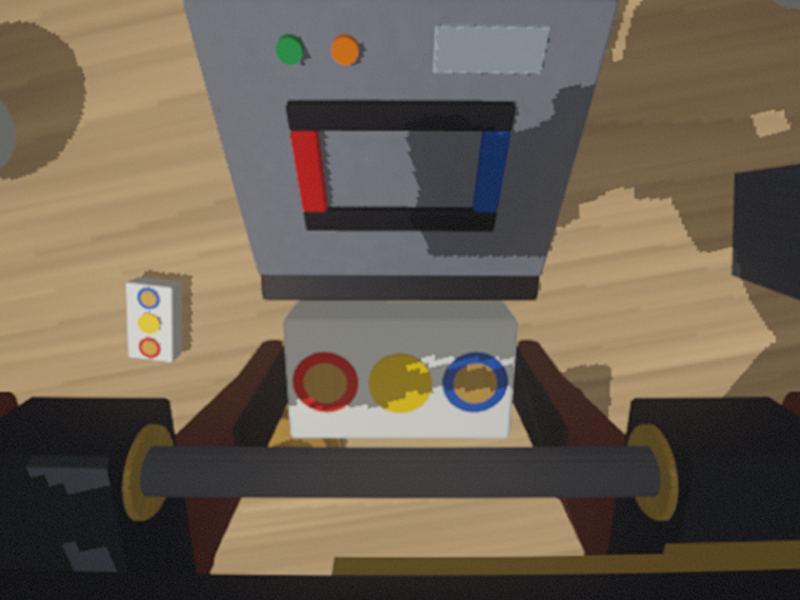

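```bash
cat >> h.py <<'E'
def onplane(c,uv,Mp,o,h):
    """pixel -> pocket-frame point on plane z=h"""
    Rm=cv2.Rodrigues(c['rvec'])[0]; C=Mp.T@(-Rm.T@c['tvec']-o); p=und(c,uv); d=np.c_[p,np.ones(len(p))]@Rm@Mp
    return C+d*((h-C[2])/d[:,2:])
E
python3 - <<'E'
from h import *
import json
c={k:np.array(v) for k,v in json.load(open('w4.json')).items()}
Mp,o=pocket(616.75,-8.35,-.183)
for nm,uv,h in(('upL outer',(289,101),8),('upR outer',(516,101),8),('lowL',(306,229),0),('lowR',(496,229),0),('up inner',(400,130),8),('low inner',(400,208),8),('deck edge',(400,275),0),('red inner top',(320,131),8),('red inner bot',(326,208),8),('blue inner',(479,131),8),('blue in',(474,208),8),('deckTL',(187,0),0),('deckBL',(258,275),0),('deckBR',(545,275),0)):
    print(nm,onplane(c,np.array(uv)*.7,Mp,o,h).round(1))
E
```

```text
upL outer [[41.8 52.6  8. ]]
upR outer [[ 42.1 -55.2   8. ]]
lowL [[-41.5  56.8  -0. ]]
lowR [[-41.2 -58.7   0. ]]
up inner [[27.  -0.2  8. ]]
low inner [[-20.1  -0.3   8. ]]
deck edge [[-80.1  -0.4   0. ]]
red inner top [[26.5 39.6  8. ]]
red inner bot [[-20.2  41.5   8. ]]
blue inner [[ 26.6 -39.4   8. ]]
blue in [[-20. -42.   8.]]
deckTL [[83.4 91.6  0. ]]
deckBL [[-80.3  94.2   0. ]]
deckBR [[-79.8 -96.9   0. ]]
```

```bash
cat >> h.py <<'E'
def rimvis(c,q,k):
    """visible outline of a coloured rim end (side bars hide its lower edge on the camera's side)"""
    Mp,o=pocket(*q); Rm=cv2.Rodrigues(c['rvec'])[0]; C=Mp.T@(-Rm.T@c['tvec']-o); P=RB[k].copy()
    g=np.sign(C[0]); cut=(abs(C[0])-24.5)/(C[2]-8)*8
    if cut>0: P[(P[:,2]==0)&(P[:,0]*g>0),0]-=g*cut
    return hullc(c,P@Mp.T+o)
def fitpocket(c,im,q0):
    ob={k:blob(im,k,rimvis(c,q0,k)[0]) for k in RB}
    s=least_squares(lambda q:np.concatenate([rimvis(c,q,k)[0]-ob[k][0] for k in RB]),q0,diff_step=1e-4)
    return s.x,s.fun,[(int(ob[k][1]),round(rimvis(c,s.x,k)[1])) for k in RB]
E
python3 - <<'E'
from h import *
import json
for n,f in(('w1','w1'),('w4','w4'),('top','top0')):
    c=cal('top') if n=='top' else {k:np.array(v) for k,v in json.load(open(n+'.json')).items()}
    q,r,a=fitpocket(c,cv2.imread(f'pics/{f}.png'),[617,-8,-.183]); print(n,q.round(4),r.round(2),a)
    if n=='w4':
        Mp,o=pocket(*q)
        for uv,h in(((400,101),8),((400,130),8),((400,208),8),((400,229),8),((400,275),0)): print(onplane(c,np.array(uv)*.7,Mp,o,h).round(1))
        p=o+Mp@[-61,0,20]; print(p); go([p[0],p[1],84],-1.571+q[2])
E
```

```text
w1 [ 6.188569e+02 -7.730800e+00 -1.824000e-01] [ 0.24  0.01 -0.24 -0.03] [(651, 742), (588, 643)]
w4 [ 6.18654e+02 -8.69650e+00 -1.83100e-01] [ 0.41 -0.02 -0.42 -0.02] [(1054, 1130), (1079, 1130)]
[[39.7 -0.1  8. ]]
[[24.8 -0.2  8. ]]
[[-22.5  -0.3   8. ]]
[[-37.6  -0.3   8. ]]
[[-82.7  -0.4   0. ]]
[556.87652836   2.74199411  61.82050808]
t=7.25 pos [549.5   3.2 195.6] toolx yaw -1.752 gap 80.1 F [ 0.5  1.1 -1.4]
 shift(tool) [ -0.9  -7.5 111.6] spin 0.003 (q6 1.74)
top [ 6.148941e+02 -9.107500e+00 -1.802000e-01] [-0.07 -0.01  0.07  0.01] [(77, 79), (70, 78)]
```

Request:
apply_moves([
  {"tx": -0.5,"ty": -6.5,"tz": 10,"spin": 0.003},
  {"tx": 0,"ty": 0,"tz": 25,"spin": 0},
  {"tx": 0,"ty": 0,"tz": 25,"spin": 0},
  {"tx": 0,"ty": 0,"tz": 25,"spin": 0},
  {"tx": 0,"ty": 0,"tz": 18,"spin": 0},
  {"tx": 0,"ty": 0,"tz": 8,"spin": 0},
  {"tx": 0,"ty": 0,"tz": 0,"spin": 0},
  {"tx": 0,"ty": 0,"tz": 0,"spin": 0},
  {"tx": 0,"ty": 0,"tz": 0,"spin": 0},
])

```text
time: 8.15
eef_pos: [557.6, 2.4, 86.6]
eef_rot: [-2.005, 2.417, -0.002]
ft_force: [-1.4, 0.2, -1.7]
finger_gap: 79.9
```

```bash
python3 - <<'E'
from h import *
go([556.1,3.1,84],-1.754); print(T()[0]['moment'])
E
```

```text
t=8.15 pos [557.6   2.4  86.6] toolx yaw -1.757 gap 79.9 F [-1.4  0.2 -1.7]
 shift(tool) [-0.5  1.6  2.6] spin -0.003 (q6 1.74)
[ 0.01317883 -0.03782666 -0.02565682]
```

Now press down slowly, first to where the edge should touch and then further.

Request:
apply_moves([
  {"tx": 0,"ty": 1,"tz": 4,"spin": 0},
  {"tx": 0,"ty": 0,"tz": 3,"spin": 0},
  {"tx": 0,"ty": 0,"tz": 2,"spin": 0},
  {"tx": 0,"ty": 0,"tz": 2,"spin": 0},
  {"tx": 0,"ty": 0,"tz": 2,"spin": 0},
  {"tx": 0,"ty": 0,"tz": 0,"spin": 0},
])

```text
time: 8.75
eef_pos: [554.9, 2.7, 72.8]
eef_rot: [2.005, -2.417, -0.002]
ft_force: [-4.5, 1.1, 5.3]
finger_gap: 79.7
```

Request:
apply_moves([
  {"tx": 0,"ty": 0,"tz": 1.5,"spin": 0},
  {"tx": 0,"ty": 0,"tz": 1.5,"spin": 0},
  {"tx": 0,"ty": 0,"tz": 1,"spin": 0},
  {"tx": 0,"ty": 0,"tz": 0,"spin": 0},
])

```text
time: 9.15
eef_pos: [554.8, 2.7, 68.9]
eef_rot: [2.004, -2.417, -0.002]
ft_force: [-4.2, 0.6, 5.0]
finger_gap: 80.1
```

```bash
python3 - <<'E'
from h import *
go([556.1,3.1,67.8],-1.754); print(T()[0]['moment'])
E
```

```text
t=9.15 pos [554.8   2.7  68.9] toolx yaw -1.757 gap 80.1 F [-4.2  0.6  5. ]
 shift(tool) [-0.6 -1.2  1.1] spin -0.003 (q6 1.74)
[ 0.15141196  0.66303008 -0.01062922]
```

Request:
apply_moves([
  {"tx": 0,"ty": 0,"tz": 1,"spin": 0},
  {"tx": 0,"ty": 0,"tz": 0.7,"spin": 0},
  {"tx": 0,"ty": 0,"tz": 0,"spin": 0},
])

```text
time: 9.45
eef_pos: [554.8, 2.7, 67.3]
eef_rot: [2.004, -2.418, -0.002]
ft_force: [-4.8, 0.9, 5.1]
finger_gap: 79.5
```

Request:
apply_moves([
  {"tx": 0,"ty": 0,"tz": 0.7,"spin": 0},
  {"tx": 0,"ty": 0,"tz": 0,"spin": 0},
])

```text
time: 9.65
eef_pos: [554.8, 2.7, 66.6]
eef_rot: [2.004, -2.418, -0.002]
ft_force: [-5.0, 0.9, 5.9]
finger_gap: 79.7
```

```bash
python3 - <<'E'
from h import *
c=cal('wrist'); im=vision.snapshot('wrist')[:,:,::-1].copy()
go([556.1,3.1,67.8],-1.754); print(T()[0]['moment'])
cv2.imwrite('pics/w5.png',im); cv2.imwrite('pics/w5b.png',cv2.resize(im,(800,600),interpolation=2))
E
```

```text
t=9.70 pos [554.8   2.7  66.6] toolx yaw -1.757 gap 79.3 F [-5.1  1.   6.5]
 shift(tool) [-0.6 -1.1 -1.2] spin -0.003 (q6 1.74)
[ 0.27593189  0.63911201 -0.02629642]
```

View pics/w5b.png

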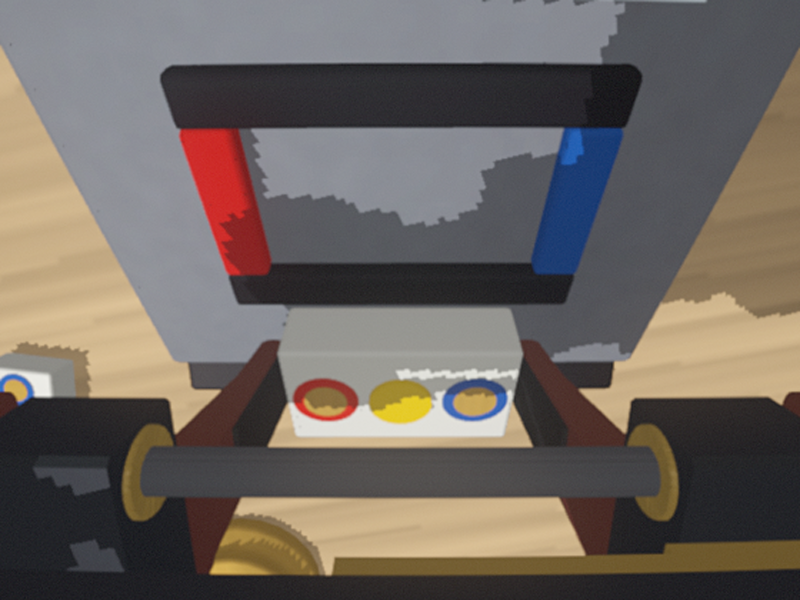

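The module is tilted in the grip, with its rings at (325,400) and (475,400) and its edges at rows 308, 352 and 436. I fit its tilt from these.

```bash
cat >> h.py <<'E'
def fitmod(c,pts,psi,x0):
    """pts: list of (module-frame xyz, pixel); unknown world centre of underside + tilt about module y"""
    L=np.array([p[0] for p in pts],float); U=np.array([p[1] for p in pts],float)
    def f(q):
        M=R.from_euler('z',psi+q[4]).as_matrix()@R.from_euler('y',-q[3]).as_matrix()
        return (proj(c,L@M.T+q[:3])-U).ravel()
    s=least_squares(f,list(x0)+[.4,0]); return s.x,np.abs(s.fun).max()
E
python3 - <<'E'
from h import *
c=cal('wrist'); im=cv2.imread('pics/w5.png'); s,M=T(); p=s['eef_pos']
r=blob(im,'red',np.array((325,400))*.7)[0]; b=blob(im,'blue',np.array((475,400))*.7)[0]; k=.7; print(r/.7,b/.7)
pts=[([0,26,25],r),([0,-26,25],b),([23,40,24],(277.5*k,352*k)),([23,-40,24],(522*k,352*k)),([-23,40,24],(294*k,436*k)),([-23,-40,24],(506*k,436*k)),([23,40,0],(287*k,308*k)),([23,-40,0],(513*k,308*k))]
q,e=fitmod(c,pts,-.186,[560,3,45]); print(q.round(3),np.degrees(q[3]),e)
Q=R.from_euler('z',-.186).as_matrix(); print('rel tool (slope-horizontal frame)',(Q.T@(q[:3]-p)).round(1))
Mp,o=pocket(619.6,-8.6,-.183); print('in pocket frame',(Mp.T@(q[:3]-o)).round(1))
E
```

```text
[325.11727079 397.32561681] [475.00343407 397.55837912]
[ 5.57279e+02  2.99400e+00  4.27600e+01  3.98000e-01 -0.00000e+00] 22.800994603560806 2.4720897297533497
rel tool (slope-horizontal frame) [  2.3   0.8 -23.8]
in pocket frame [-71.    0.1   3.8]
```

Tilt is about 23°, so it isn't flat yet. I press on, with a little shift up-slope.

Request:
apply_moves([
  {"tx": 0,"ty": -1,"tz": 0.8,"spin": 0},
  {"tx": 0,"ty": -1,"tz": 0.8,"spin": 0},
  {"tx": 0,"ty": -1,"tz": 0.8,"spin": 0},
  {"tx": 0,"ty": 0,"tz": 0,"spin": 0},
])

```text
time: 10.1
eef_pos: [556.3, 2.4, 63.8]
eef_rot: [2.003, -2.416, -0.006]
ft_force: [-7.6, 2.2, 7.6]
finger_gap: 79.8
```

Request:
apply_moves([
  {"tx": 0,"ty": 0,"tz": 0.7,"spin": 0},
  {"tx": 0,"ty": 0,"tz": 0.7,"spin": 0},
  {"tx": 0,"ty": 0,"tz": 0,"spin": 0},
])

```text
time: 10.4
eef_pos: [556.8, 2.3, 62.6]
eef_rot: [2.003, -2.417, -0.004]
ft_force: [-6.9, 1.8, 7.3]
finger_gap: 79.5
```

```bash
python3 - <<'E'
from h import *
go([556.1,3.1,67.8],-1.754); print(T()[0]['moment'])
E
```

```text
t=10.40 pos [556.8   2.3  62.6] toolx yaw -1.757 gap 79.5 F [-6.9  1.8  7.3]
 shift(tool) [-0.6  0.9 -5.2] spin -0.003 (q6 1.74)
[ 0.3946176   1.08072155 -0.08503969]
```

Request:
apply_moves([
  {"tx": 0,"ty": 0,"tz": 0.8,"spin": 0},
  {"tx": 0,"ty": 0,"tz": 0.7,"spin": 0},
  {"tx": 0,"ty": 0,"tz": 0,"spin": 0},
])

```text
time: 10.7
eef_pos: [557.3, 2.2, 62.2]
eef_rot: [2.004, -2.417, -0.003]
ft_force: [-8.2, 1.6, 17.9]
finger_gap: 79.9
```

```bash
cat > prof.py <<'E'
from h import *
def prof(im):
    g=cv2.GaussianBlur(cv2.cvtColor(im,cv2.COLOR_BGR2GRAY),(3,3),0).astype(int)
    for u in(207,216,243,252,308,316,344,350):
        col=g[195:312,u]; d=np.diff(col); print(u,[(195+i,int(d[i])) for i in range(1,len(d)-1) if abs(d[i])>9 and abs(d[i])>=abs(d[i-1]) and abs(d[i])>abs(d[i+1])])
if __name__=='__main__':
    print('old'); prof(cv2.imread('pics/w5.png'))
    im=vision.snapshot('wrist')[:,:,::-1].copy(); cv2.imwrite('pics/w6.png',im); print('new'); prof(im)
    print(blob(im,'red',np.array((325,400))*.7),blob(im,'blue',np.array((475,400))*.7))
    go([556.1,3.1,67.8],-1.754); print(T()[0]['moment'])
E
python3 prof.py
```

```text
old
207 [(214, 25), (271, -16), (284, 26), (304, -13)]
216 [(213, 26), (266, -25), (273, 11), (281, 11), (287, -20), (291, 43), (305, -14)]
243 [(214, 26), (269, -24), (291, 37), (305, -12)]
252 [(214, 26), (283, 27), (305, -12)]
308 [(214, 25), (259, 25), (263, -25), (273, 26), (305, -14)]
316 [(214, 24), (260, 24), (264, -27), (269, -25), (276, 10), (290, 38), (305, -15)]
344 [(214, 25), (258, 28), (265, -46), (276, 23), (286, -21), (291, 43), (305, -18)]
350 [(214, 25), (260, 25), (263, -25), (268, -25), (274, 10), (287, 37), (304, -18)]
new
207 [(221, 28), (280, -18), (291, 32)]
216 [(221, 29), (276, -29), (282, 11), (288, 21), (293, -23), (296, 43), (308, -18)]
243 [(221, 28), (279, -25), (288, 16), (296, 40), (308, -14)]
252 [(221, 29), (285, 21), (307, -13)]
308 [(221, 28), (264, 25), (270, -22), (277, 24), (308, -13)]
316 [(221, 27), (266, 25), (269, -28), (280, -16), (296, 39), (308, -14)]
344 [(222, 28), (265, 22), (270, -27), (276, -30), (283, 20), (293, -22), (296, 45), (307, -15)]
350 [(222, 27), (265, 27), (269, -27), (279, -29), (293, 36), (307, -12)]
(array([227.37260274, 285.73150685]), np.int32(365)) (array([331.92569659, 285.86068111]), np.int32(323))
t=10.75 pos [557.3   2.2  62.2] toolx yaw -1.757 gap 79.7 F [-7.8  2.5 17.9]
 shift(tool) [-0.6  1.4 -5.6] spin -0.003 (q6 1.74)
[0.29337951 1.54415703 0.05027462]
```

Force jumped to 18 N, which suggests full contact. I check the tilt from the rings and edges.

```bash
cat >> h.py <<'E'
def fitmod2(c,r,b,vbot,vlow,psi,x0):
    L=np.array([[0,26,25],[0,-26,25],[23,0,0],[-23,0,24.]])
    def f(q):
        M=R.from_euler('z',psi).as_matrix()@R.from_euler('y',-q[3]).as_matrix(); P=proj(c,L@M.T+q[:3])
        return np.r_[P[0]-r,P[1]-b,P[2,1]-vbot,P[3,1]-vlow]
    s=least_squares(f,list(x0)+[.5]); return s.x,s.fun
E
python3 - <<'E'
from h import *
c=cal('wrist'); s,M=T(); p=s['eef_pos']; im=cv2.imread('pics/w6.png')
r=blob(im,'red',np.array((325,400))*.7)[0]; b=blob(im,'blue',np.array((475,400))*.7)[0]
q,e=fitmod2(c,r,b,221.5,308.5,-.184,[560,3,45]); print(q.round(2),np.degrees(q[3]),e.round(2))
Q=R.from_euler('z',-.184).as_matrix(); print('rel tool',(Q.T@(q[:3]-p)).round(1))
for pc in((619.6,-8.6,-.183),):
    Mp,o=pocket(*pc); print('in pocket frame',(Mp.T@(q[:3]-o)).round(1))
cq,res,a=fitpocket(c,im,[619.6,-8.6,-.183]); print(cq.round(3),res.round(2),a)
for uv in((400,64),(400,127),(400,264),(400,303)): pass
E
```

```text
[5.5739e+02 3.1700e+00 3.8230e+01 4.7000e-01] 26.895243182275657 [ 1.13  0.98 -1.13  0.61 -1.71  0.11]
rel tool [ -0.1   0.9 -24. ]
in pocket frame [-73.2   0.3  -0.2]
[ 6.18663e+02 -8.74900e+00 -1.84000e-01] [ 1.74 -0.17 -1.74 -0.17] [(4016, 4380), (4094, 4392)]
```

```bash
python3 - <<'E'
from h import *
c=cal('wrist'); im=cv2.imread('pics/w6.png'); g=cv2.GaussianBlur(cv2.cvtColor(im,cv2.COLOR_BGR2GRAY),(3,3),0).astype(int)
Mp,o=pocket(619.6,-8.6,-.183); p=T()[0]['eef_pos']; print('TCP in pocket',(Mp.T@(p-o)).round(1))
for u in(250,310):
    d=np.diff(g[30:225,u]); v=[30+i+.5 for i in range(1,len(d)-1) if abs(d[i])>12 and abs(d[i])>=abs(d[i-1]) and abs(d[i])>abs(d[i+1])]
    print([(k,onplane(c,(u,k),Mp,o,8)[0,:2].round(1).tolist()) for k in v])
r=blob(im,'red',np.array((325,400))*.7)[0]; b=blob(im,'blue',np.array((475,400))*.7)[0]
for n,uv,h in(('red',r,25),('blue',b,25),('upslope bottom edge',(280,221.5),0),('upslope top edge',(230,264.5),24),('low top edge',(280,308.5),24)): print(n,onplane(c,uv,Mp,o,h).round(1))
d=np.diff(im[140,:,:].astype(int).sum(1)); print([ (i+.5,int(d[i]),onplane(c,(i+.5,140),Mp,o,8)[0,1].round(1)) for i in range(1,558) if abs(d[i])>60 and abs(d[i])>=abs(d[i-1]) and abs(d[i])>abs(d[i+1])])
E
```

```text
TCP in pocket [-61.1  -0.7  20.5]
[(49.5, [39.3, 9.0]), (96.5, [23.5, 10.0]), (152.5, [-0.2, 11.6]), (191.5, [-21.1, 12.9]), (221.5, [-40.8, 14.2])]
[(49.5, [39.2, -9.5]), (96.5, [23.4, -10.4]), (158.5, [-3.2, -12.0]), (191.5, [-21.3, -13.1]), (221.5, [-41.0, -14.3])]
red [[-70.5  26.7  25. ]]
blue [[-70.9 -26.2  25. ]]
upslope bottom edge [[-50.  -0.   0.]]
upslope top edge [[-53.2  23.5  24. ]]
low top edge [[-96.7   0.2  24. ]]
[(134.5, -67, np.float64(55.1)), (184.5, 61, np.float64(36.0)), (336.5, -65, np.float64(-21.5))]
```

The module lies flat on the deck, centred across. Its middle is about 72 mm below the pocket's. Next I lift, move up-slope and hover over the pocket.

Request:
apply_moves([
  {"tx": 0,"ty": 0,"tz": -12,"spin": 0},
  {"tx": 0,"ty": 0,"tz": -20,"spin": 0},
  {"tx": 0,"ty": 0,"tz": -20,"spin": 0},
  {"tx": 0,"ty": -10,"tz": 0,"spin": 0.002},
  {"tx": 0,"ty": -16,"tz": 0,"spin": 0},
  {"tx": 0,"ty": -16,"tz": 0,"spin": 0},
  {"tx": 0,"ty": -14,"tz": 0,"spin": 0},
  {"tx": 0,"ty": -6,"tz": 0,"spin": 0},
  {"tx": 0,"ty": 0,"tz": 0,"spin": 0},
  {"tx": 0,"ty": 0,"tz": 0,"spin": 0},
  {"tx": 0,"ty": 0,"tz": 0,"spin": 0},
])

```text
time: 11.85
eef_pos: [618.8, -9.5, 112.6]
eef_rot: [2.003, -2.42, -0.001]
ft_force: [0.0, -0.5, -1.1]
finger_gap: 80.1
```

```bash
python3 - <<'E'
from h import *
import json
Mp,o=pocket(619.6,-8.6,-.183); p=T()[0]['eef_pos']; print('TCP in pocket',(Mp.T@(p-o)).round(1)); go(p,-1.754)
c=cal('wrist'); im=vision.snapshot('wrist')[:,:,::-1].copy()
json.dump({k:np.asarray(v).tolist() for k,v in c.items()},open('w7.json','w'))
cv2.imwrite('pics/w7.png',im); cv2.imwrite('pics/w7b.png',cv2.resize(im[140:340,120:440],(800,500),interpolation=2))
E
```

```text
TCP in pocket [18.3 -1.1 32.9]
t=11.85 pos [618.8  -9.5 112.6] toolx yaw -1.759 gap 80.1 F [ 0.  -0.5 -1.1]
 shift(tool) [0. 0. 0.] spin -0.005 (q6 1.72)
```

View pics/w7b.png

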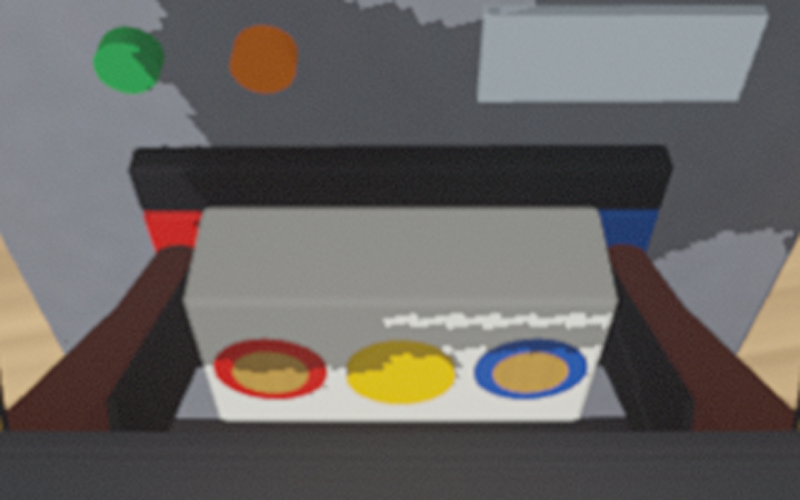

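The module hovers over the pocket with its red ring at the red end. In the crop its bottom up-slope edge is at row 207, from column 203 to 601. The black bar's inner edge is at row 210 and its outer edge at row 147, and the bar's ends are at columns 132 and 670. I measure the relative offset.

```bash
python3 - <<'E'
from h import *
import json
c={k:np.array(v) for k,v in json.load(open('w7.json')).items()}; im=cv2.imread('pics/w7.png')
Mp,o=pocket(619.6,-8.6,-.183)
f=lambda u,v,h:onplane(c,(120+u/2.5,140+v/2.5),Mp,o,h)[0].round(1).tolist()
print('bar inner',f(180,210,8),f(630,210,8)); print('bar outer',f(400,147,8)); print('bar ends',f(135,150,8),f(667,150,8))
print('bar-red joint',f(146,210,8),f(656,210,8))
for z in(11.5,12.4,13.5): print('mod bottom edge',f(203,208,z),f(601,208,z),f(400,208,z))
r=blob(im,'red',(120+270/2.5,140+370/2.5)); b=blob(im,'blue',(120+530/2.5,140+370/2.5))
print('rings',onplane(c,r[0],Mp,o,37.4),onplane(c,b[0],Mp,o,37.4)); print('mod low top',f(400,419,36.4),'mod up top',f(187,301,36.4),f(615,301,36.4))
g=cv2.cvtColor(im,cv2.COLOR_BGR2GRAY).astype(int); print(g[190:235,280].tolist())
E
```

```text
bar inner [22.8, 46.8, 8.0] [22.0, -49.8, 8.0]
bar outer [41.4, -0.5, 8.0]
bar ends [41.0, 52.3, 8.0] [40.2, -53.8, 8.0]
bar-red joint [22.8, 54.1, 8.0] [22.0, -55.5, 8.0]
mod bottom edge [27.4, 40.5, 11.5] [26.8, -42.2, 11.5] [27.1, -0.4, 11.5]
mod bottom edge [28.4, 40.2, 12.4] [27.8, -41.9, 12.4] [28.1, -0.4, 12.4]
mod bottom edge [29.7, 39.8, 13.5] [29.1, -41.5, 13.5] [29.4, -0.4, 13.5]
rings [[ 9.12946311 26.23118023 37.4       ]] [[  8.54748112 -26.46473585  37.4       ]]
mod low top [-16.2, -0.1, 36.4] mod up top [29.7, 39.1, 36.4] [29.0, -40.3, 36.4]
[85, 82, 83, 82, 82, 83, 84, 75, 52, 35, 31, 36, 34, 35, 31, 36, 40, 36, 42, 35, 34, 35, 38, 40, 31, 38, 37, 35, 34, 36, 37, 40, 70, 112, 139, 143, 142, 142, 140, 142, 142, 142, 142, 142, 143]
```

Laterally and in yaw it lines up within about 0.5 mm, and straight down it should land centred. I lower gently and watch the force.

Request:
apply_moves([
  {"tx": 0,"ty": 0,"tz": 3,"spin": 0},
  {"tx": 0,"ty": 0,"tz": 2,"spin": 0},
  {"tx": 0,"ty": 0,"tz": 1,"spin": 0},
  {"tx": 0,"ty": 0,"tz": 0,"spin": 0},
])

```text
time: 12.3
eef_pos: [619.3, -9.5, 107.6]
eef_rot: [2.003, -2.42, -0.0]
ft_force: [-3.7, 0.4, 4.9]
finger_gap: 79.7
```

Request:
apply_moves([
  {"tx": 0,"ty": 0,"tz": 1,"spin": 0},
  {"tx": 0,"ty": 0,"tz": 1,"spin": 0},
  {"tx": 0,"ty": 0,"tz": 0,"spin": 0},
])

```text
time: 12.6
eef_pos: [619.5, -9.6, 106.1]
eef_rot: [-2.003, 2.42, -0.0]
ft_force: [-4.3, -0.7, 8.7]
finger_gap: 79.9
```

```bash
python3 - <<'E'
from h import *
Mp,o=pocket(619.6,-8.6,-.183); s=T()[0]; print('TCP in pocket',(Mp.T@(s['eef_pos']-o)).round(1),s['ft_force'],s['moment'])
E
```

```text
TCP in pocket [15.7 -1.  26.9] [-4.30348278 -0.69917959  8.73058534] [ 0.08969859  0.5758035  -0.01241658]
```

Contact comes about 6 mm early, so an edge is on the rim. I look closely.

```bash
python3 - <<'E'
from h import *
import json
c=cal('wrist'); im=vision.snapshot('wrist')[:,:,::-1].copy()
json.dump({k:np.asarray(v).tolist() for k,v in c.items()},open('w8.json','w'))
cv2.imwrite('pics/w8.png',im); cv2.imwrite('pics/w8b.png',cv2.resize(im[180:320,160:400],(800,467),interpolation=2))
E
```

```text
(no output)
```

View pics/w8b.png

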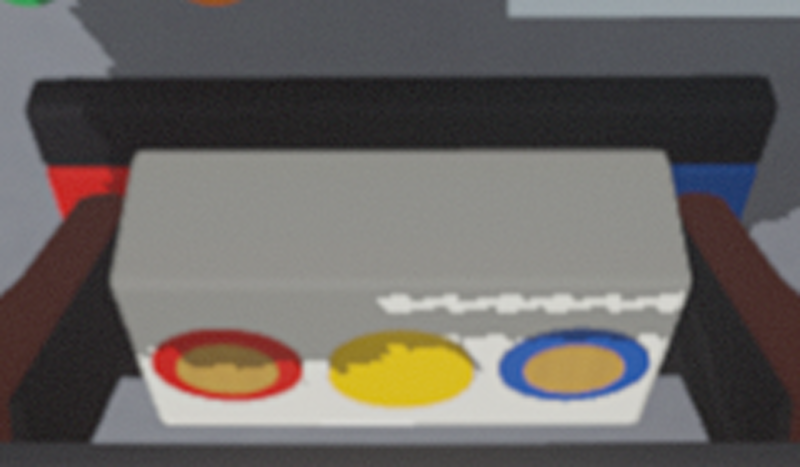

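The up-slope bottom edge (crop row 150) sits on top of the black bar, whose inner edge is at row 164. It is too far up-slope, so I compute the overlap.

```bash
python3 - <<'E'
from h import *
import json
c={k:np.array(v) for k,v in json.load(open('w8.json')).items()}; im=cv2.imread('pics/w8.png')
Mp,o=pocket(619.6,-8.6,-.183); k=800/240
f=lambda u,v,h:onplane(c,(160+u/k,180+v/k),Mp,o,h)[0].round(1).tolist()
print('bar inner',f(100,164,8),f(700,164,8),'bot edge',f(132,150,8),f(668,150,8))
w=lambda u,v:(160+u/k,180+v/k)
r=blob(im,'red',w(230,365))[0]; b=blob(im,'blue',w(575,365))[0]
pts=[([0,26,25],r),([0,-26,25],b),([23,40,0],w(132,150)),([23,-40,0],w(668,150)),([23,40,24],w(111,284)),([23,-40,24],w(691,284)),([-23,40,24],w(162,423)),([-23,-40,24],w(640,423))]
q,e=fitmod(c,pts,-.183,[619,-9,85]); print(q,np.degrees(q[3]),e); print('in pocket',(Mp.T@(q[:3]-o)).round(1))
M=R.from_euler('z',-.183+q[4]).as_matrix()@R.from_euler('y',-q[3]).as_matrix()
print('edges in pocket',(Mp.T@(q[:3]+M@[23,0,0]-o)).round(1),(Mp.T@(q[:3]+M@[-23,0,0]-o)).round(1))
E
```

```text
bar inner [23.0, 46.3, 8.0] [22.3, -47.0, 8.0] bot edge [26.3, 40.7, 8.0] [25.6, -41.5, 8.0]
[ 6.20890543e+02 -9.14677000e+00  8.44349693e+01  6.01115973e-01
 -4.38802028e-03] 34.44140825776201 2.712479616650114
in pocket [ 5.9 -0.3  7.5]
edges in pocket [28.8 -0.4  9.3] [-17.   -0.2   5.7]
```

Overlap about 3.3 mm. I back off, shift 5 mm down-slope, then go in along the deck's normal.

Request:
apply_moves([
  {"tx": 0,"ty": 0,"tz": -3,"spin": 0},
  {"tx": 0,"ty": 2.2,"tz": 1.3,"spin": 0},
  {"tx": 0,"ty": 2.2,"tz": 1.3,"spin": 0},
  {"tx": 0,"ty": -0.8,"tz": 1.4,"spin": 0},
  {"tx": 0,"ty": -0.8,"tz": 1.4,"spin": 0},
  {"tx": 0,"ty": 0,"tz": 0,"spin": 0},
  {"tx": 0,"ty": 0,"tz": 0,"spin": 0},
])

```text
time: 13.35
eef_pos: [615.8, -9.0, 102.4]
eef_rot: [2.002, -2.419, -0.003]
ft_force: [-5.0, 0.9, 4.3]
finger_gap: 79.7
```

```bash
python3 - <<'E'
from h import *
Mp,o=pocket(619.6,-8.6,-.183); s=T()[0]; print('TCP in pocket',(Mp.T@(s['eef_pos']-o)).round(1),s['ft_force'],s['moment'])
E
```

```text
TCP in pocket [10.5 -1.1 25.6] [-4.96970719  0.88068975  4.30171609] [ 0.20194336  0.72818379 -0.03726044]
```

Request:
apply_moves([
  {"tx": 0,"ty": 1.5,"tz": 0.9,"spin": 0},
  {"tx": 0,"ty": 0,"tz": 0,"spin": 0},
  {"tx": 0,"ty": -0.4,"tz": 0.8,"spin": 0},
  {"tx": 0,"ty": -0.4,"tz": 0.8,"spin": 0},
  {"tx": 0,"ty": 0,"tz": 0,"spin": 0},
])

```text
time: 13.85
eef_pos: [616.0, -9.0, 100.8]
eef_rot: [2.003, -2.42, -0.0]
ft_force: [-4.8, 1.2, 9.5]
finger_gap: 79.9
```

```bash
python3 - <<'E'
from h import *
import json
Mp,o=pocket(619.6,-8.6,-.183); s=T()[0]; print('TCP in pocket',(Mp.T@(s['eef_pos']-o)).round(1),s['ft_force'],s['moment'])
c=cal('wrist'); im=vision.snapshot('wrist')[:,:,::-1].copy()
json.dump({k:np.asarray(v).tolist() for k,v in c.items()},open('w9.json','w'))
cv2.imwrite('pics/w9.png',im); cv2.imwrite('pics/w9b.png',cv2.resize(im[180:320,160:400],(800,467),interpolation=2))
E
```

```text
TCP in pocket [ 9.9 -1.  24.1] [-4.78403051  1.24792197  9.50600906] [0.15208701 0.70091445 0.00476067]
```

View pics/w9b.png

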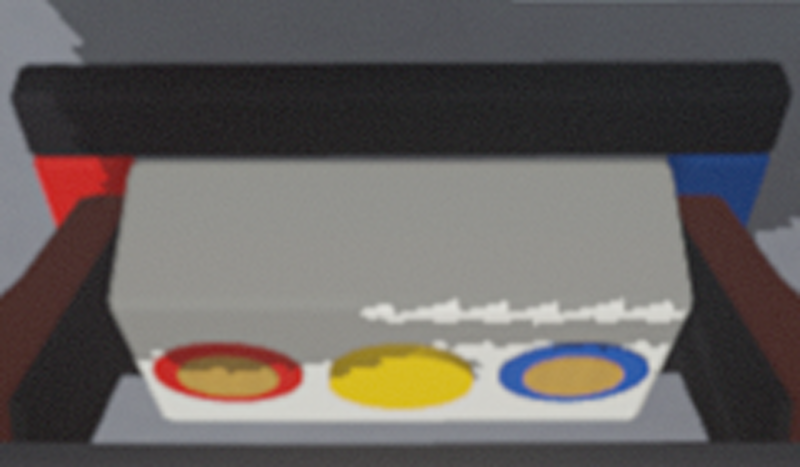

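```bash
cat > fit.py <<'E'
from h import *
import json
def run(n,rows,cols_bot,cols_top,cols_low,rr,bb,barrow):
    c={k:np.array(v) for k,v in json.load(open(n+'.json')).items()}; im=cv2.imread(f'pics/{n}.png'); k=800/240
    w=lambda u,v:(160+u/k,180+v/k); Mp,o=pocket(619.6,-8.6,-.183)
    r=blob(im,'red',w(*rr))[0]; b=blob(im,'blue',w(*bb))[0]
    pts=[([0,26,25],r),([0,-26,25],b)]+[([23,40*s,0],w(u,rows[0])) for s,u in zip((1,-1),cols_bot)]+[([23,40*s,24],w(u,rows[1])) for s,u in zip((1,-1),cols_top)]+[([-23,40*s,24],w(u,rows[2])) for s,u in zip((1,-1),cols_low)]
    q,e=fitmod(c,pts,-.183,[619,-9,85]); M=R.from_euler('z',-.183+q[4]).as_matrix()@R.from_euler('y',-q[3]).as_matrix()
    P=lambda a:(Mp.T@(q[:3]+M@a-o)).round(1)
    print(n,'tilt',np.degrees(q[3]).round(1),'err',e.round(1),'ctr',P([0,0,0]),'up edge',P([23,0,0]),'low edge',P([-23,0,0]),'bar inner',onplane(c,w(400,barrow),Mp,o,8)[0].round(1))
E
python3 - <<'E'
from fit import *
run('w8',(150,284,423),(132,668),(111,691),(162,640),(230,365),(575,365),164)
run('w9',(156,304,420),(130,672),(109,692),(166,636),(230,370),(575,370),156)
E
```

```text
w8 tilt 34.4 err 2.7 ctr [ 5.9 -0.3  7.5] up edge [28.8 -0.4  9.3] low edge [-17.   -0.2   5.7] bar inner [22.7 -0.3  8. ]
w9 tilt 38.8 err 2.8 ctr [ 1.2 -0.4  5.4] up edge [23.9 -0.4  9. ] low edge [-21.6  -0.3   1.9] bar inner [22.2 -0.4  8. ]
```

It has over-tilted to about 39° and the up-slope edge is catching the bar. I shift another 3.5–4 mm down-slope and go in; the low edge will meet the floor first and turn it back flat.

Request:
apply_moves([
  {"tx": 0,"ty": 1.2,"tz": -2.2,"spin": 0},
  {"tx": 0,"ty": 1.6,"tz": 1,"spin": 0},
  {"tx": 0,"ty": 1.6,"tz": 1,"spin": 0},
  {"tx": 0,"ty": -0.6,"tz": 1.1,"spin": 0},
  {"tx": 0,"ty": -0.6,"tz": 1.1,"spin": 0},
  {"tx": 0,"ty": 0,"tz": 0,"spin": 0},
])

```text
time: 14.5
eef_pos: [612.9, -8.3, 98.6]
eef_rot: [2.003, -2.42, -0.001]
ft_force: [-3.0, 1.3, 7.5]
finger_gap: 79.8
```

Request:
apply_moves([
  {"tx": 0,"ty": -0.5,"tz": 0.9,"spin": 0},
  {"tx": 0,"ty": 0,"tz": 0,"spin": 0},
])

```text
time: 14.7
eef_pos: [613.0, -8.3, 98.4]
eef_rot: [2.003, -2.419, -0.002]
ft_force: [-7.6, 0.8, 14.9]
finger_gap: 80.1
```

```bash
python3 - <<'E'
from h import *
Mp,o=pocket(619.6,-8.6,-.183); s=T()[0]; print('TCP in pocket',(Mp.T@(s['eef_pos']-o)).round(1),s['ft_force'],s['moment'])
E
```

```text
TCP in pocket [ 6.  -0.9 23.6] [-7.60085945  0.78180077 14.92895083] [0.19567491 1.11670556 0.15251975]
```

```bash
python3 - <<'E'
from h import *
import json
c=cal('wrist'); im=vision.snapshot('wrist')[:,:,::-1].copy()
json.dump({k:np.asarray(v).tolist() for k,v in c.items()},open('w10.json','w')); cv2.imwrite('pics/w10.png',im)
k=800/240
for n in('w9','w10'):
    im=cv2.imread(f'pics/{n}.png'); g=cv2.GaussianBlur(cv2.cvtColor(im,cv2.COLOR_BGR2GRAY),(3,3),0).astype(int); print(n)
    for u in(202,208,240,250,310,318):
        d=np.diff(g[190:312,u]); print(u,[(round((190+i+1-180)*k),int(d[i])) for i in range(1,len(d)-1) if abs(d[i])>5 and abs(d[i])>=abs(d[i-1]) and abs(d[i])>abs(d[i+1])])
    print([((blob(im,q,(160+u/k,180+370/k))[0]-[160,180])*k).round(0) for q,u in(('red',230),('blue',575))])
E
```

```text
w9
202 [(63, -20), (160, 29), (360, 20), (370, -22)]
208 [(63, -20), (160, 32), (347, 8), (357, -28), (383, 36), (417, -14)]
240 [(63, -20), (160, 31), (350, -26), (367, 27), (390, -19), (400, 39), (420, -25)]
250 [(63, -20), (160, 32), (383, 22), (420, -25)]
310 [(63, -21), (160, 29), (303, 23), (323, -26), (347, 26), (363, -25), (387, 27), (420, -26)]
318 [(63, -20), (160, 28), (307, 21), (320, -26), (343, 18), (353, -35), (370, 17), (387, -19), (397, 40), (420, -26)]
[array([226., 366.]), array([574., 363.])]
w10
202 [(47, -19), (140, 20), (163, 19), (353, 21), (373, -11)]
208 [(47, -20), (140, 19), (163, 19), (357, -14), (383, 37), (417, -16)]
240 [(47, -21), (140, 19), (163, 20), (350, -26), (370, 26), (390, -20), (400, 42), (420, -25)]
250 [(47, -22), (140, 19), (163, 20), (360, -6), (387, 23), (420, -25)]
310 [(47, -18), (140, 17), (163, 19), (307, 23), (323, -26), (340, 25), (367, -25), (387, 27), (420, -26)]
318 [(47, -18), (140, 18), (160, 20), (310, 23), (320, -23), (343, 19), (353, -35), (370, 18), (387, -19), (397, 40), (420, -26)]
[array([227., 365.]), array([574., 363.])]
```

```bash
python3 - <<'E'
from fit import *
run('w10',(162,306,420),(131,671),(109,692),(166,636),(230,366),(575,366),140)
from h import *
c={k:np.array(v) for k,v in json.load(open('w10.json')).items()}; Mp,o=pocket(617.6,-8.6,-.183); k=800/240
for z in (0,4,8,9): print(z,onplane(c,(280,180+162/k),Mp,o,z)[0].round(1))
im=cv2.imread('pics/w10.png'); cv2.imwrite('pics/w10b.png',cv2.resize(im[180:320,140:420],(800,400),interpolation=2))
E
```

```text
w10 tilt 39.2 err 3.3 ctr [-3.4 -0.3  4.7] up edge [19.3 -0.4  8.4] low edge [-26.1  -0.2   1.1] bar inner [22.5 -0.3  8. ]
0 [10.9  0.1  0. ]
4 [15.6  0.1  4. ]
8 [20.3  0.1  8. ]
9 [21.5  0.1  9. ]
```

View pics/w10b.png

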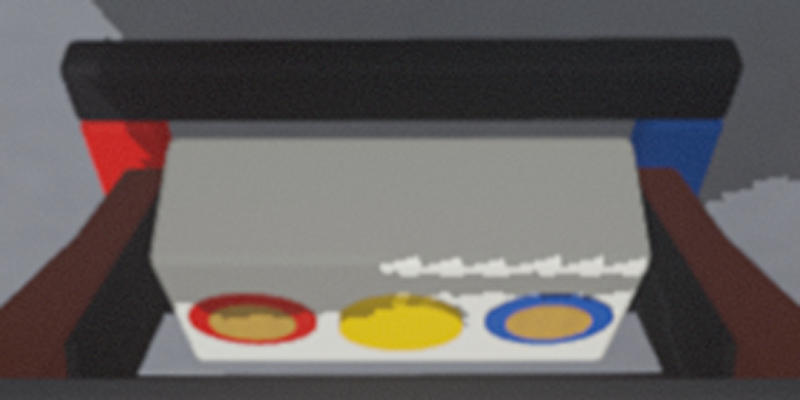

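The up-slope edge is now inside the bar (gap rows 120–138), and the low edge is at the lower wall near the floor. The fingertips seem about to meet the rim. I unload slightly and let go; it should drop the rest.

Request:
apply_moves([
  {"tx": 0,"ty": 0.3,"tz": -0.7,"spin": 0},
  {"tx": 0,"ty": 0,"tz": 0,"spin": 0},
])

```text
time: 14.95
eef_pos: [612.9, -8.3, 98.6]
eef_rot: [2.003, -2.42, -0.001]
ft_force: [-3.5, 0.3, 8.9]
finger_gap: 79.9
```

Request:
apply_moves([
  {"tx": 0,"ty": 0,"tz": 0,"spin": 0},
  {"tx": 0,"ty": 0,"tz": 0,"spin": 0},
  {"tx": 0,"ty": 0,"tz": 0,"spin": 0},
  {"tx": 0,"ty": 0,"tz": 0,"spin": 0},
  {"tx": 0,"ty": 0,"tz": 0,"spin": 0},
], claw=1)

```text
time: 15.45
eef_pos: [612.5, -8.8, 98.5]
eef_rot: [2.002, -2.419, -0.001]
ft_force: [-5.7, -2.5, 9.2]
finger_gap: 88.0
```

```bash
python3 - <<'E'
from h import *
import json
s=T()[0]; print(s['finger_gap'],s['ft_force'])
c=cal('wrist'); im=vision.snapshot('wrist')[:,:,::-1].copy()
json.dump({k:np.asarray(v).tolist() for k,v in c.items()},open('w11.json','w')); cv2.imwrite('pics/w11.png',im)
k=800/240; g=cv2.GaussianBlur(cv2.cvtColor(im,cv2.COLOR_BGR2GRAY),(3,3),0).astype(int)
for u in(202,208,240,250,310,318):
    d=np.diff(g[190:312,u]); print(u,[(round((190+i+1-180)*k),int(d[i])) for i in range(1,len(d)-1) if abs(d[i])>5 and abs(d[i])>=abs(d[i-1]) and abs(d[i])>abs(d[i+1])])
Mp,o=pocket(617.6,-8.6,-.183)
for q,u in(('red',230),('blue',575)):
    r=blob(im,q,(160+u/k,180+370/k)); print(r,onplane(c,r[0],Mp,o,25).round(1),'expect',proj(c,o+Mp@[0,26 if q=='red' else -26,25]))
E
```

```text
87.99930952894037 [-5.7416038  -2.47045062  9.19514871]
202 [(43, -20), (137, 36), (337, 16), (347, -20), (353, -21), (367, 24)]
208 [(43, -19), (137, 36), (310, -23), (353, 35), (403, -22)]
240 [(43, -20), (140, 34), (307, -23), (327, 9), (347, 19), (360, -19), (373, 40), (407, -27)]
250 [(43, -20), (137, 40), (333, -7), (343, 27), (407, -29)]
310 [(43, -20), (137, 38), (270, 27), (283, -28), (313, 15), (323, -28), (357, 29), (407, -31)]
318 [(43, -17), (137, 39), (267, 26), (287, -27), (303, -27), (323, 24), (360, -20), (370, 42), (407, -31)]
(array([227.20634921, 278.69312169]), np.int32(378)) [[ 1.  26.3 25. ]] expect [[227.97730862 279.78052605]]
(array([330.67846608, 278.4660767 ]), np.int32(339)) [[  0.7 -25.8  25. ]] expect [[330.84739701 279.26303296]]
```

It dropped in: the rings now sit within 1 mm of where a seated module's must be. The remaining force is the fingers on the rim. I lift away and check from above.

Request:
apply_moves([
  {"tx": 0,"ty": 0,"tz": -3,"spin": 0},
  {"tx": 0,"ty": 0,"tz": -10,"spin": 0},
  {"tx": 0,"ty": 0,"tz": -20,"spin": 0},
  {"tx": 0,"ty": 0,"tz": -30,"spin": 0},
  {"tx": 0,"ty": 15,"tz": -30,"spin": 0},
  {"tx": 0,"ty": 20,"tz": -20,"spin": 0},
  {"tx": 0,"ty": 20,"tz": 0,"spin": 0},
  {"tx": 0,"ty": 0,"tz": 0,"spin": 0},
  {"tx": 0,"ty": 0,"tz": 0,"spin": 0},
])

```text
time: 16.4
eef_pos: [559.7, 1.9, 211.4]
eef_rot: [-2.003, 2.419, -0.001]
ft_force: [0.3, 0.1, 0.2]
finger_gap: 87.8
```

```bash
python3 - <<'E'
from h import *
import json
s=T()[0]; print(s['finger_gap'],s['ft_force'],s['eef_pos'])
c=cal('wrist'); im=vision.snapshot('wrist')[:,:,::-1].copy()
json.dump({k:np.asarray(v).tolist() for k,v in c.items()},open('w12.json','w')); cv2.imwrite('pics/w12.png',im)
Mp,o=pocket(618.6,-8.6,-.183)
for q,y in(('red',26),('blue',-26)):
    e=proj(c,o+Mp@[0,y,25])[0]; r=blob(im,q,e); print(r,onplane(c,r[0],Mp,o,25).round(1),e)
u,v=proj(c,o)[0].astype(int); print(u,v)
cr=im[max(v-80,0):v+70,u-110:u+110]; cv2.imwrite('pics/w12b.png',cv2.resize(cr,(800,int(800/220*cr.shape[0])),interpolation=2))
E
```

```text
87.78614767808084 [0.31658083 0.1360978  0.19813332] [559.67046001   1.92711126 211.40580252]
(array([246.82959641, 147.73542601]), np.int32(223)) [[-0.8 26.1 25. ]] [246.90054643 146.93774012]
(array([313.64583333, 147.21875   ]), np.int32(192)) [[ -0.6 -26.2  25. ]] [313.38374236 146.58810944]
280 128
```

View pics/w12b.png

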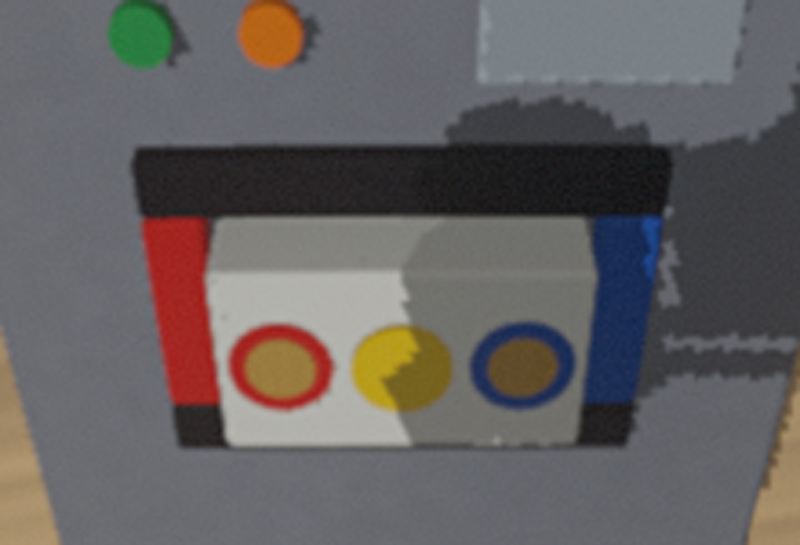

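The module lies parallel in the pocket, red ring at the red end, with ring spacing 52.3 as it must be. I give it a gentle push with closed fingers to be sure it is home.

Request:
apply_moves([
  {"tx": 0,"ty": -20,"tz": 10,"spin": 0},
  {"tx": 0,"ty": -20,"tz": 20,"spin": 0},
  {"tx": 0,"ty": 0,"tz": 25,"spin": 0},
  {"tx": 0,"ty": 0,"tz": 25,"spin": 0},
  {"tx": 0,"ty": 0,"tz": 12,"spin": 0},
  {"tx": 0,"ty": 0,"tz": 4,"spin": 0},
  {"tx": 0,"ty": 0,"tz": 0,"spin": 0},
  {"tx": 0,"ty": 0,"tz": 0,"spin": 0},
], claw=0)

```text
time: 17.25
eef_pos: [599.3, -5.6, 115.8]
eef_rot: [-2.002, 2.419, -0.002]
ft_force: [0.4, -0.1, -0.4]
finger_gap: 27.3
```

Request:
apply_moves([
  {"tx": 0,"ty": 0,"tz": 2,"spin": 0},
  {"tx": 0,"ty": 0,"tz": 2,"spin": 0},
  {"tx": 0,"ty": 0,"tz": 2,"spin": 0},
  {"tx": 0,"ty": 0,"tz": 0,"spin": 0},
])

```text
time: 17.65
eef_pos: [598.4, -5.5, 109.1]
eef_rot: [2.003, -2.42, -0.0]
ft_force: [-1.0, 0.5, 1.9]
finger_gap: 0.4
```

Request:
apply_moves([
  {"tx": 0,"ty": 0,"tz": 0.7,"spin": 0},
  {"tx": 0,"ty": 0,"tz": 0.7,"spin": 0},
  {"tx": 0,"ty": 0,"tz": 0,"spin": 0},
])

```text
time: 17.95
eef_pos: [598.6, -5.6, 108.7]
eef_rot: [-2.003, 2.42, -0.0]
ft_force: [-4.8, -0.1, 11.1]
finger_gap: 0.6
```

Request:
apply_moves([
  {"tx": 0,"ty": 0,"tz": -10,"spin": 0},
  {"tx": 0,"ty": 0,"tz": -40,"spin": 0},
  {"tx": 0,"ty": 0,"tz": -50,"spin": 0},
  {"tx": 15,"ty": 10,"tz": -40,"spin": 0},
  {"tx": 40,"ty": 0,"tz": -20,"spin": 0},
  {"tx": 45,"ty": 0,"tz": 0,"spin": -0.1},
  {"tx": 45,"ty": 0,"tz": 0,"spin": -0.083},
  {"tx": 45,"ty": 0,"tz": 0,"spin": 0},
  {"tx": 40,"ty": 0,"tz": 0,"spin": 0},
  {"tx": 0,"ty": 0,"tz": 0,"spin": 0},
  {"tx": 0,"ty": 0,"tz": 0,"spin": 0},
], claw=0.6)

```text
time: 19.05
eef_pos: [565.2, -232.4, 267.5]
eef_rot: [-2.213, 2.229, 0.001]
ft_force: [0.4, 0.2, -0.7]
finger_gap: 52.9
```

```bash
python3 - <<'E'
from h import *
import json
go([532.5,-275,245],-1.571)
c=cal('wrist'); im=vision.snapshot('wrist')[:,:,::-1].copy()
json.dump({k:np.asarray(v).tolist() for k,v in c.items()},open('w13.json','w')); cv2.imwrite('pics/w13.png',im)
e=proj(c,[532.5,-275,180])[0]; print('expect handle top',e,'flange',proj(c,[532.5,-275,96])[0])
hsv=cv2.cvtColor(im,cv2.COLOR_BGR2HSV); m=((hsv[...,0]>=5)&(hsv[...,0]<18)&(hsv[...,1]>180)).astype(np.uint8)
n,l,s,ce=cv2.connectedComponentsWithStats(m)
for i in range(1,n):
    if s[i,4]>40: print(s[i],ce[i].round(1))
E
```

```text
t=19.05 pos [ 565.2 -232.4  267.5] toolx yaw -1.578 gap 52.9 F [ 0.4  0.2 -0.7]
 shift(tool) [42.9 32.4 22.5] spin -0.007 (q6 1.17)
expect handle top [336.46135644 255.26225965] flange [323.1182193 220.8349914]
[  0  68  16  14 158] [ 7.7 74.8]
[314 212  30  53 816] [327.  232.5]
```

The push met a hard stop (11 N at 108.7, about where a seated top should be). Next is the probe: I fit the handle's position from the blob (314–344, 212–264).

```bash
python3 - <<'E'
from h import *
import json
c={k:np.array(v) for k,v in json.load(open('w13.json')).items()}; im=cv2.imread('pics/w13.png')
hsv=cv2.cvtColor(im,cv2.COLOR_BGR2HSV); m=((hsv[...,0]>=3)&(hsv[...,0]<20)&(hsv[...,1]>150)).astype(np.uint8)
n,l,s,ce=cv2.connectedComponentsWithStats(m); i=int(l[232,327]) or 1; mm=(l==i); uv=np.argwhere(mm)[:,::-1]; obs=np.r_[uv.min(0),uv.max(0)+1.]; print(s[i],ce[i])
t=np.linspace(0,2*np.pi,60)
def cyl(q): return np.concatenate([np.c_[q[0]+11*np.cos(t)+q[2]*(z-96)/84,q[1]+11*np.sin(t)+q[3]*(z-96)/84,0*t+z] for z in(97,180)])
def f(q): P=proj(c,cyl(q)); return np.r_[P.min(0),P.max(0)]-obs
s=least_squares(f,[532,-275,0,0]); print('with lean',s.x.round(2),s.fun.round(2))
g=lambda q:f([q[0],q[1],0,0]); s=least_squares(g,[532,-275]); print('upright',s.x.round(2),s.fun.round(2))
cq=hullc(c,cyl([*s.x,0,0])); print('centroid model',cq)
go([s.x[0],s.x[1],230],-1.571)
E
```

```text
[314 211  31  54 874] [327.14073227 232.43249428]
with lean [ 532.08 -276.81    3.26    6.37] [-0.  0. -0.  0.]
upright [ 533.99 -272.79] [-3.89 -1.78  2.99  1.57]
centroid model (array([328.30840316, 238.99354053]), 1393.4865644671954)
t=19.10 pos [ 565.3 -231.4  267.5] toolx yaw -1.577 gap 53.0 F [-0.1 -0.4  0.4]
 shift(tool) [41.5 31.1 37.4] spin -0.006 (q6 1.17)
```

```bash
python3 - <<'E'
from h import *
import json
t=np.linspace(0,2*np.pi,60)
def cyl(q): return np.concatenate([np.c_[q[0]+11*np.cos(t)+q[2]*(z-96)/84,q[1]+11*np.sin(t)+q[3]*(z-96)/84,0*t+z] for z in(97,180)])
for n,uv0 in(('w1',(590,285)),('w13',(327/.7,232/.7)),('top',(543,310)),('scene',(318,163))):
    c=cal(n) if n in('top','scene') else {k:np.array(v) for k,v in json.load(open(n+'.json')).items()}
    im=cv2.imread(f"pics/{n}{'0' if n in('top','scene') else ''}.png")
    hsv=cv2.cvtColor(im,cv2.COLOR_BGR2HSV); m=((hsv[...,0]>=2)&(hsv[...,0]<20)&(hsv[...,1]>190)&(hsv[...,2]>60)).astype(np.uint8)
    N,l,s,ce=cv2.connectedComponentsWithStats(m); i=min((i for i in range(1,N) if s[i,4]>40),key=lambda i:np.hypot(*(ce[i]-np.array(uv0)*.7)))
    uv=np.argwhere(l==i)[:,::-1]; obs=np.r_[uv.min(0),uv.max(0)+1.]-.5
    def f(q): P=proj(c,cyl([q[0],q[1],0,0])); return np.r_[P.min(0),P.max(0)]-obs
    r=least_squares(f,[532,-275]); print(n,s[i],ce[i].round(1),r.x.round(1),r.fun.round(1),hullc(c,cyl([*r.x,0,0])))
im=cv2.imread('pics/w13.png'); print(im[205:270:5,300:350:4,2])
E
```

```text
w1 [ 382  175   54   42 1226] [409.1 195.5] [ 533.2 -275.7] [-0.8 -1.2  0.7  1.1] (array([409.03294756, 195.43087721]), 1368.0846477211453)
w13 [314 212  30  53 785] [326.9 232.3] [ 534.  -271.9] [-4.3 -2.3  3.3  2. ] (array([327.2401083 , 238.95665107]), 1390.7939937734045)
top [374 211  13  12  93] [379.8 216.5] [ 530.2 -276.6] [-0.6 -0.6  0.6  0.6] (array([380.00461833, 216.50612388]), 115.38326192414388)
scene [216  98  12  29 219] [221.6 111.9] [ 531.8 -271.2] [-0.1 -0.2  0.1  0.2] (array([221.59332767, 111.85739429]), 242.88958593650023)
[[ 89  90  87  88  88  80  57  58  79  56  53  60  59]
 [ 88  88  87  81  42  43  48  38  39  56  58  59  58]
 [ 87  86  86  50 109 128 122 120 115  33  58  60  60]
 [ 85  87  84  42 149 133 121 119 120  91  57  60  67]
 [ 87  89  86  44 150 138 123 121 121 121  87  84  85]
 [ 88  86  88  87 140 142 131 121 119 120 119  85  87]
 [ 91  89  86  86  98 149 136 125 120 119 119 102  86]
 [ 89  86  88  88  87 153 140 130  94  76  64  66  64]
 [ 87  89  91  90  88 134 144 138  63  56  64  67  65]
 [ 87  90  86  88  87  88 146 208  73  41  67  63  66]
 [179 179 177 175 176 177 172 205  60  39  49  65  65]
 [183 182 182 183 183 185 182 205  53  42  39  64  64]
 [189 188 190 188 189 190 190 189  43  40  41  50  64]]
```

The close view is clipped by a finger. The earlier w1 fit gives the probe axis at (533.2, -275.7), upright, and the top and scene views agree within 5 mm. I approach.

Request:
apply_moves([
  {"tx": 22,"ty": 16,"tz": 0,"spin": -0.006},
  {"tx": 22,"ty": 16,"tz": 0,"spin": 0},
  {"tx": 0,"ty": 0,"tz": 20,"spin": 0},
  {"tx": 0,"ty": 0,"tz": 20,"spin": 0},
  {"tx": 0,"ty": 0,"tz": 10,"spin": 0},
  {"tx": 0,"ty": 0,"tz": 0,"spin": 0},
  {"tx": 0,"ty": 0,"tz": 0,"spin": 0},
])

```text
time: 19.8
eef_pos: [534.0, -275.0, 217.9]
eef_rot: [-2.224, 2.219, -0.0]
ft_force: [0.6, -0.4, -0.2]
finger_gap: 52.4
```

```bash
python3 - <<'E'
from h import *
go([533.2,-275.5,145],-1.571)
c=cal('wrist'); im=vision.snapshot('wrist')[:,:,::-1].copy()
cv2.imwrite('pics/w14.png',im)
t=np.linspace(0,2*np.pi,60); P=proj(c,np.c_[533.2+11*np.cos(t),-275.7+11*np.sin(t),0*t+180]); print(P.min(0),P.max(0))
hsv=cv2.cvtColor(im,cv2.COLOR_BGR2HSV); m=((hsv[...,0]>=2)&(hsv[...,0]<20)&(hsv[...,1]>190)&(hsv[...,2]>60))
for v in range(200,330,8): 
    u=np.flatnonzero(m[v,180:400]); print(v,(u.min()+180,u.max()+180,len(u)) if len(u) else None,end=' ')
E
```

```text
t=19.80 pos [ 534.  -275.   217.9] toolx yaw -1.569 gap 52.4 F [ 0.6 -0.4 -0.2]
 shift(tool) [ 0.5  0.8 72.9] spin 0.002 (q6 1.07)
[263.73867644 223.51705429] [300.26845824 257.6375216 ]
200 (np.int64(271), np.int64(293), 23) 208 (np.int64(269), np.int64(295), 27) 216 (np.int64(269), np.int64(295), 27) 224 (np.int64(268), np.int64(296), 29) 232 (np.int64(267), np.int64(297), 31) 240 (np.int64(266), np.int64(298), 33) 248 (np.int64(268), np.int64(297), 30) 256 (np.int64(278), np.int64(286), 9) 264 None 272 None 280 None 288 None 296 None 304 None 312 None 320 None 328 None
```

The handle end sits where predicted (columns 266–298, bottom row ~257). I go down and grip.

Request:
apply_moves([
  {"tx": 0.5,"ty": 0.5,"tz": 20,"spin": 0},
  {"tx": 0,"ty": 0,"tz": 25,"spin": 0},
  {"tx": 0,"ty": 0,"tz": 20,"spin": 0},
  {"tx": 0,"ty": 0,"tz": 8,"spin": 0},
  {"tx": 0,"ty": 0,"tz": 0,"spin": 0},
  {"tx": 0,"ty": 0,"tz": 0,"spin": 0},
])

```text
time: 20.45
eef_pos: [533.7, -276.5, 145.6]
eef_rot: [-2.222, 2.22, -0.002]
ft_force: [-0.3, -0.2, 0.6]
finger_gap: 52.8
```

Request:
apply_moves([
  {"tx": 0,"ty": 0,"tz": 0,"spin": 0},
  {"tx": 0,"ty": 0,"tz": 0,"spin": 0},
  {"tx": 0,"ty": 0,"tz": 0,"spin": 0},
  {"tx": 0,"ty": 0,"tz": 0,"spin": 0},
  {"tx": 0,"ty": 0,"tz": 0,"spin": 0},
], claw=0.1, grip_force=25)

```text
time: 20.95
eef_pos: [533.0, -276.3, 144.7]
eef_rot: [-2.222, 2.22, -0.001]
ft_force: [-0.2, 0.2, 1.6]
finger_gap: 22.0
```

```bash
python3 - <<'E'
from h import *
go([533.2,-275.5,145],-1.571)
E
```

```text
t=20.95 pos [ 533.  -276.3  144.7] toolx yaw -1.570 gap 22.0 F [-0.2  0.2  1.6]
 shift(tool) [-0.8 -0.2 -0.3] spin 0.001 (q6 1.07)
```

Probe gripped (gap 22.0, tip 130 below the TCP). I lift it out and carry it over the red contact at (610.4, 19.4, 96.3).

Request:
apply_moves([
  {"tx": 0,"ty": 0,"tz": -20,"spin": 0},
  {"tx": 0,"ty": 0,"tz": -40,"spin": 0},
  {"tx": 0,"ty": 0,"tz": -40,"spin": 0},
  {"tx": 0,"ty": 0,"tz": -25,"spin": 0},
  {"tx": -30,"ty": -8,"tz": -10,"spin": 0},
  {"tx": -40,"ty": -10,"tz": 0,"spin": 0},
  {"tx": -40,"ty": -10,"tz": 0,"spin": 0},
  {"tx": -40,"ty": -10,"tz": 0,"spin": 0},
  {"tx": -40,"ty": -11,"tz": 0,"spin": 0},
  {"tx": -40,"ty": -11,"tz": 0,"spin": 0},
  {"tx": -40,"ty": -11,"tz": 0,"spin": 0},
  {"tx": -26,"ty": -6,"tz": 0,"spin": 0},
])

```text
time: 22.15
eef_pos: [610.0, 22.5, 279.3]
eef_rot: [-2.224, 2.219, 0.001]
ft_force: [-0.1, -0.5, -0.5]
finger_gap: 21.4
```

Request:
apply_moves([
  {"tx": 0,"ty": 0,"tz": 0,"spin": 0},
  {"tx": 0,"ty": 0,"tz": 0,"spin": 0},
])

```text
time: 22.35
eef_pos: [609.4, 20.1, 279.1]
eef_rot: [2.223, -2.218, -0.0]
ft_force: [0.4, -0.5, -0.5]
finger_gap: 21.8
```

```bash
python3 - <<'E'
from h import *
import json
go([610.4,19.4,238],-1.571)
c=cal('wrist'); im=vision.snapshot('wrist')[:,:,::-1].copy(); cv2.imwrite('pics/w15.png',im)
json.dump({k:np.asarray(v).tolist() for k,v in c.items()},open('w15.json','w'))
p=T()[0]['eef_pos']
Mp,o=pocket(618.6,-8.6,-.183)
for k,y in(('red',26),('blue',-26)):
    e=proj(c,o+Mp@[-.7,y,25])[0]; r=blob(im,k,e); print(k,e,r,(o+Mp@onplane(c,r[0],Mp,o,25)[0]).round(1))
print('tip expected px',proj(c,p+[0,0,-130]), 'flange',proj(c,p+[0,0,-55]))
E
```

```text
t=22.35 pos [609.4  20.1 279.1] toolx yaw -1.568 gap 21.8 F [ 0.4 -0.5 -0.5]
 shift(tool) [ 0.7 -1.  41.1] spin 0.003 (q6 1.58)
red [281.1540765  185.76682121] (array([280.86407767, 185.98058252]), np.int32(103)) [610.2  19.6  96.1]
blue [331.27934948 194.95331118] (array([331.20731707, 194.73170732]), np.int32(82)) [601.2 -31.7  96.4]
tip expected px [[281.34173459 200.29384701]] flange [[281.87284725 230.03824538]]
```

Contacts re-measured at (610.2, 19.6) and (601.2, -31.7), as before. I descend to hover about 6 mm above red and check the tip by eye.

Request:
apply_moves([
  {"tx": 0.5,"ty": -0.9,"tz": 15,"spin": 0},
  {"tx": 0,"ty": 0,"tz": 20,"spin": 0},
  {"tx": 0,"ty": 0,"tz": 10,"spin": 0},
  {"tx": 0,"ty": 0,"tz": 2,"spin": 0},
  {"tx": 0,"ty": 0,"tz": 0,"spin": 0},
  {"tx": 0,"ty": 0,"tz": 0,"spin": 0},
])

```text
time: 23.0
eef_pos: [611.0, 19.1, 233.1]
eef_rot: [-2.221, 2.221, -0.001]
ft_force: [0.2, 0.7, 0.2]
finger_gap: 21.3
```

```bash
python3 - <<'E'
from h import *
import json
go([610.2,19.6,226.4],-1.571)
c=cal('wrist'); im=vision.snapshot('wrist')[:,:,::-1].copy(); cv2.imwrite('pics/w16.png',im)
json.dump({k:np.asarray(v).tolist() for k,v in c.items()},open('w16.json','w'))
p=T()[0]['eef_pos']; u,v=proj(c,p+[0,0,-130])[0]; print('tip px',u,v,'contact px',proj(c,[610.2,19.6,96.2]),'shaft',proj(c,p+[0,0,-117]))
u,v=int(u),int(v); cr=im[v-45:v+45,u-60:u+60]; cv2.imwrite('pics/w16b.png',cv2.resize(cr,(800,600),interpolation=2))
E
```

```text
t=23.00 pos [611.   19.1 233.1] toolx yaw -1.570 gap 21.3 F [0.2 0.7 0.2]
 shift(tool) [-0.5  0.8  6.7] spin 0.001 (q6 1.58)
tip px 280.45880835879257 200.42529851280818 contact px [[279.95793017 199.38881277]] shaft [[280.48574316 204.46151977]]
```

View pics/w16b.png

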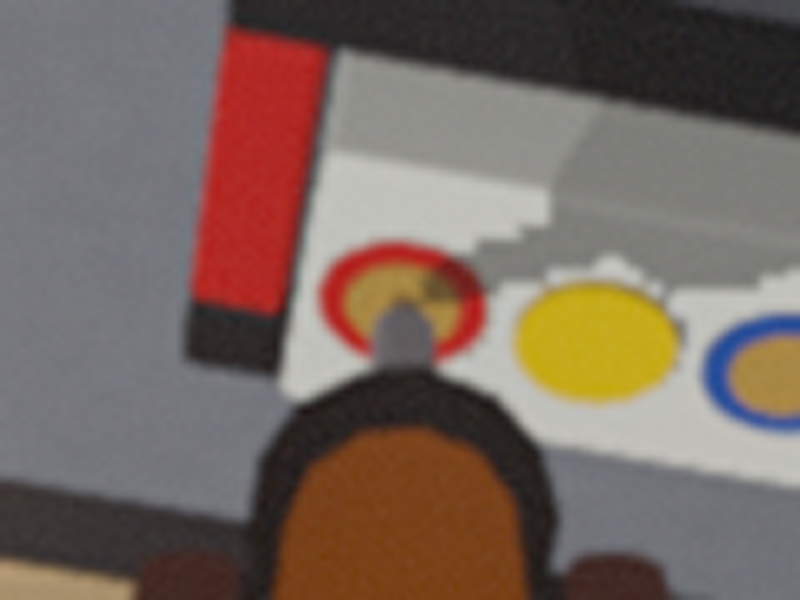

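The tip (crop 404,295) lies over the red contact's middle (403,300). I lower slowly until the spring gives.

Request:
apply_moves([
  {"tx": -0.3,"ty": 0.5,"tz": 3,"spin": 0},
  {"tx": 0,"ty": 0,"tz": 2.5,"spin": 0},
  {"tx": 0,"ty": 0,"tz": 2,"spin": 0},
  {"tx": 0,"ty": 0,"tz": 1,"spin": 0},
  {"tx": 0,"ty": 0,"tz": 0,"spin": 0},
  {"tx": 0,"ty": 0,"tz": 0,"spin": 0},
])

```text
time: 23.65
eef_pos: [610.2, 19.7, 224.2]
eef_rot: [-2.222, 2.22, -0.0]
ft_force: [0.0, 1.5, 2.4]
finger_gap: 21.7
```

```bash
python3 - <<'E'
from h import *
go([610.2,19.6,223.4],-1.571)
E
```

```text
t=23.65 pos [610.2  19.7 224.2] toolx yaw -1.570 gap 21.7 F [0.  1.5 2.4]
 shift(tool) [0.1 0.  0.8] spin 0.001 (q6 1.58)
```

Request:
apply_moves([
  {"tx": 0,"ty": 0,"tz": 0.8,"spin": 0},
  {"tx": 0,"ty": 0,"tz": 0,"spin": 0},
  {"tx": 0,"ty": 0,"tz": 0,"spin": 0},
])

```text
time: 23.95
eef_pos: [610.2, 19.7, 223.3]
eef_rot: [-2.222, 2.22, -0.0]
ft_force: [0.2, 0.8, 2.1]
finger_gap: 21.6
```

Request:
apply_moves([
  {"tx": 0,"ty": 0,"tz": 0,"spin": 0},
  {"tx": 0,"ty": 0,"tz": 0,"spin": 0},
])

```text
time: 24.15
eef_pos: [610.2, 19.7, 223.2]
eef_rot: [-2.222, 2.22, -0.0]
ft_force: [-0.5, -0.2, 1.8]
finger_gap: 21.7
```

```bash
python3 - <<'E'
from h import *
go([601.2,-31.7,236],-1.571)
E
```

```text
t=24.15 pos [610.2  19.7 223.2] toolx yaw -1.570 gap 21.7 F [-0.5 -0.2  1.8]
 shift(tool) [ 51.4   9.  -12.8] spin 0.001 (q6 1.58)
```

Steady about 2–3 N on red for over 0.6 s. Now blue.

Request:
apply_moves([
  {"tx": 0,"ty": 0,"tz": -5,"spin": 0},
  {"tx": 0,"ty": 0,"tz": -10,"spin": 0},
  {"tx": 0,"ty": 0,"tz": 0,"spin": 0},
  {"tx": 20,"ty": 3,"tz": 0,"spin": 0},
  {"tx": 22,"ty": 4,"tz": 0,"spin": 0},
  {"tx": 9.4,"ty": 2,"tz": 0,"spin": 0},
  {"tx": 0,"ty": 0,"tz": 0,"spin": 0},
  {"tx": 0,"ty": 0,"tz": 0,"spin": 0},
  {"tx": 0,"ty": 0,"tz": 0,"spin": 0},
])

```text
time: 25.05
eef_pos: [601.2, -31.1, 238.2]
eef_rot: [-2.223, 2.22, 0.0]
ft_force: [-0.3, 0.2, -1.5]
finger_gap: 21.6
```

```bash
python3 - <<'E'
from h import *
go([601.2,-31.7,223.3],-1.571)
c=cal('wrist'); im=vision.snapshot('wrist')[:,:,::-1].copy()
Mp,o=pocket(618.6,-8.6,-.183)
hsv=cv2.cvtColor(im,cv2.COLOR_BGR2HSV)
for k,y in(('red',26),('blue',-26)):
    e=proj(c,o+Mp@[-.7,y,25])[0]; r=blob(im,k,e); print(k,e,r,(o+Mp@onplane(c,r[0],Mp,o,25)[0]).round(1))
E
```

```text
t=25.05 pos [601.2 -31.1 238.2] toolx yaw -1.570 gap 21.6 F [-0.3  0.2 -1.5]
 shift(tool) [ 0.6  0.1 14.9] spin 0.001 (q6 1.50)
red [223.8870701  186.88848231] (array([223.84848485, 187.36363636]), np.int32(132)) [609.9  19.5  96. ]
blue [281.35537598 197.25063877] (array([281.44897959, 196.33673469]), np.int32(98)) [602.  -31.9  96.9]
```

Request:
apply_moves([
  {"tx": 0.4,"ty": 0,"tz": 4,"spin": 0},
  {"tx": 0,"ty": 0,"tz": 4,"spin": 0},
  {"tx": 0,"ty": 0,"tz": 3,"spin": 0},
  {"tx": 0,"ty": 0,"tz": 2,"spin": 0},
  {"tx": 0,"ty": 0,"tz": 1.9,"spin": 0},
  {"tx": 0,"ty": 0,"tz": 0,"spin": 0},
  {"tx": 0,"ty": 0,"tz": 0,"spin": 0},
  {"tx": 0,"ty": 0,"tz": 0,"spin": 0},
])

```text
time: 25.9
eef_pos: [601.2, -32.1, 223.5]
eef_rot: [-2.222, 2.22, -0.0]
ft_force: [-1.2, 0.7, 1.4]
finger_gap: 21.7
```

Request:
apply_moves([
  {"tx": 0,"ty": 0,"tz": 0,"spin": 0},
  {"tx": 0,"ty": 0,"tz": 0,"spin": 0},
])

```text
time: 26.1
eef_pos: [601.2, -32.1, 223.4]
eef_rot: [-2.222, 2.22, -0.0]
ft_force: [-0.2, 1.1, 2.3]
finger_gap: 22.0
```

```bash
python3 - <<'E'
from h import *
go([533.0,-276.3,280],-1.571)
E
```

```text
t=26.10 pos [601.2 -32.1 223.4] toolx yaw -1.570 gap 22.0 F [-0.2  1.1  2.3]
 shift(tool) [244.1  68.3 -56.6] spin 0.001 (q6 1.50)
```

Blue also reads about 2–3 N. I rest a moment longer, then lift and return to the stand.

Request:
apply_moves([
  {"tx": 0,"ty": 0,"tz": 0,"spin": 0},
  {"tx": 0,"ty": 0,"tz": -8,"spin": 0},
  {"tx": 0,"ty": 0,"tz": -24,"spin": 0},
  {"tx": 0,"ty": 0,"tz": -25,"spin": 0},
  {"tx": 30,"ty": 9,"tz": 0,"spin": 0},
  {"tx": 40,"ty": 11,"tz": 0,"spin": 0},
  {"tx": 40,"ty": 11,"tz": 0,"spin": 0},
  {"tx": 40,"ty": 11,"tz": 0,"spin": 0},
  {"tx": 40,"ty": 11,"tz": 0,"spin": 0},
  {"tx": 34,"ty": 10,"tz": 0,"spin": 0},
  {"tx": 20,"ty": 5,"tz": 0,"spin": 0},
  {"tx": 0,"ty": 0,"tz": 0,"spin": 0},
])

```text
time: 27.3
eef_pos: [532.6, -278.8, 280.6]
eef_rot: [2.218, -2.224, 0.001]
ft_force: [-0.1, 0.7, -1.2]
finger_gap: 21.7
```

Request:
apply_moves([
  {"tx": 0,"ty": 0,"tz": 0,"spin": 0},
  {"tx": 0,"ty": 0,"tz": 0,"spin": 0},
  {"tx": 0,"ty": 0,"tz": 0,"spin": 0},
])

```text
time: 27.6
eef_pos: [533.7, -275.1, 280.4]
eef_rot: [-2.224, 2.219, 0.0]
ft_force: [-0.1, -1.0, -0.7]
finger_gap: 21.5
```

```bash
python3 - <<'E'
from h import *
go([533.0,-276.3,145],-1.571)
E
```

```text
t=27.60 pos [ 533.7 -275.1  280.4] toolx yaw -1.569 gap 21.5 F [-0.1 -1.  -0.7]
 shift(tool) [  1.2   0.7 135.4] spin 0.002 (q6 1.07)
```

Request:
apply_moves([
  {"tx": 1.0,"ty": 0.6,"tz": 20,"spin": 0},
  {"tx": 0,"ty": 0,"tz": 25,"spin": 0},
  {"tx": 0,"ty": 0,"tz": 10,"spin": 0},
  {"tx": 0,"ty": 0,"tz": 10,"spin": 0},
  {"tx": 0,"ty": 0,"tz": 15,"spin": 0},
  {"tx": 0,"ty": 0,"tz": 20,"spin": 0},
  {"tx": 0,"ty": 0,"tz": 15,"spin": 0},
  {"tx": 0,"ty": 0,"tz": 10,"spin": 0},
  {"tx": 0,"ty": 0,"tz": 5,"spin": 0},
  {"tx": 0,"ty": 0,"tz": 2,"spin": 0},
  {"tx": 0,"ty": 0,"tz": 0,"spin": 0},
  {"tx": 0,"ty": 0,"tz": 0,"spin": 0},
])

```text
time: 28.8
eef_pos: [533.2, -277.5, 148.9]
eef_rot: [-2.222, 2.22, -0.002]
ft_force: [-1.3, 0.2, -0.8]
finger_gap: 21.8
```

Request:
apply_moves([
  {"tx": 0,"ty": 0,"tz": 1,"spin": 0},
  {"tx": 0,"ty": 0,"tz": 1,"spin": 0},
  {"tx": 0,"ty": 0,"tz": 0.5,"spin": 0},
  {"tx": 0,"ty": 0,"tz": 0,"spin": 0},
])

```text
time: 29.2
eef_pos: [532.7, -277.2, 145.8]
eef_rot: [-2.222, 2.221, 0.0]
ft_force: [-0.3, -0.1, -0.8]
finger_gap: 21.7
```

```bash
python3 - <<'E'
from h import *
go([533.0,-276.3,144.8],-1.571)
E
```

```text
t=29.20 pos [ 532.7 -277.2  145.8] toolx yaw -1.570 gap 21.7 F [-0.3 -0.1 -0.8]
 shift(tool) [-0.9 -0.3  1. ] spin 0.001 (q6 1.07)
```

Request:
apply_moves([
  {"tx": -0.7,"ty": 0,"tz": 0.6,"spin": 0},
  {"tx": 0,"ty": 0,"tz": 0.5,"spin": 0},
  {"tx": 0,"ty": 0,"tz": 0.4,"spin": 0},
  {"tx": 0,"ty": 0,"tz": 0,"spin": 0},
])

```text
time: 29.6
eef_pos: [532.8, -276.5, 144.7]
eef_rot: [-2.222, 2.22, -0.0]
ft_force: [-1.0, 0.6, 4.8]
finger_gap: 21.7
```

```bash
python3 - <<'E'
from h import *
go([533.0,-276.3,144.8],-1.571)
E
```

```text
t=29.60 pos [ 532.8 -276.5  144.7] toolx yaw -1.570 gap 21.7 F [-1.   0.6  4.8]
 shift(tool) [-0.2 -0.2 -0.1] spin 0.001 (q6 1.07)
```

Flange is down (4.8 N at the same height as when picked up). I open and withdraw.

Request:
apply_moves([
  {"tx": 0,"ty": 0,"tz": 0,"spin": 0},
  {"tx": 0,"ty": 0,"tz": 0,"spin": 0},
  {"tx": 0,"ty": 0,"tz": 0,"spin": 0},
  {"tx": 0,"ty": 0,"tz": 0,"spin": 0},
  {"tx": 0,"ty": 0,"tz": -10,"spin": 0},
  {"tx": 0,"ty": 0,"tz": -25,"spin": 0},
  {"tx": 0,"ty": 0,"tz": -40,"spin": 0},
  {"tx": 0,"ty": 0,"tz": -40,"spin": 0},
  {"tx": 0,"ty": 0,"tz": -30,"spin": 0},
  {"tx": 0,"ty": 40,"tz": 0,"spin": 0},
  {"tx": -30,"ty": 40,"tz": 0,"spin": 0},
  {"tx": -30,"ty": 30,"tz": 0,"spin": 0},
], claw=0.6)

```text
time: 30.8
eef_pos: [420.7, -216.1, 289.8]
eef_rot: [-2.221, 2.222, -0.001]
ft_force: [0.1, 0.2, 0.1]
finger_gap: 52.7
```

Request:
apply_moves([
  {"tx": -40,"ty": 0,"tz": 0,"spin": 0},
  {"tx": 0,"ty": 0,"tz": 0,"spin": 0},
  {"tx": 0,"ty": 0,"tz": 0,"spin": 0},
  {"tx": 0,"ty": 0,"tz": 0,"spin": 0},
])

```text
time: 31.2
eef_pos: [423.3, -177.3, 289.8]
eef_rot: [-2.222, 2.22, -0.002]
ft_force: [0.6, -0.1, -0.6]
finger_gap: 52.9
```

```bash
python3 - <<'E'
from h import *
t=np.linspace(0,2*np.pi,60)
def cyl(q): return np.concatenate([np.c_[q[0]+11*np.cos(t)+q[2]*(z-96)/84,q[1]+11*np.sin(t)+q[3]*(z-96)/84,0*t+z] for z in(97,180)])
print(T()[0]['eef_pos'],T()[0]['finger_gap'])
Mp,o=pocket(618.6,-8.6,-.183)
for n in('wrist','scene','top'):
    c=cal(n); im=vision.snapshot(n)[:,:,::-1].copy(); cv2.imwrite(f'pics/end_{n}.png',im)
    e,a=hullc(c,cyl([532.9,-276,0,0])); P=proj(c,cyl([532.9,-276,0,0]))
    try:
        hsv=cv2.cvtColor(im,cv2.COLOR_BGR2HSV); m=((hsv[...,0]>=2)&(hsv[...,0]<20)&(hsv[...,1]>190)&(hsv[...,2]>60)).astype(np.uint8)
        N,l,s,ce=cv2.connectedComponentsWithStats(m); i=min((i for i in range(1,N) if s[i,4]>40),key=lambda i:np.hypot(*(ce[i]-e))); print(n,'probe',s[i],'expect',P.min(0).round(0),P.max(0).round(0))
        for k,y in(('red',26),('blue',-26)):
            e=proj(c,o+Mp@[-.7,y,25])[0]; r=blob(im,k,e); print(' ',k,e.round(1),r)
            if n=='wrist': print(onplane(c,r[0],Mp,o,25).round(1))
    except Exception as x: print(n,x)
d=[cv2.absdiff(cv2.imread(f'pics/{n}0.png'),cv2.imread(f'pics/end_{n}.png')) for n in('scene','top')]
cv2.imwrite('pics/endb.png',cv2.resize(np.hstack([cv2.imread('pics/end_scene.png')[60:360,60:460],cv2.imread('pics/end_top.png')[80:380,100:500]]),(800,300)))
E
```

```text
[ 423.27325096 -177.34273001  289.82673772] 52.869575782861865
wrist probe [ 373   47   58   39 1455] expect [372.  46.] [432.  86.]
wrist min() iterable argument is empty
scene probe [216  97  12  30 236] expect [214.  96.] [226. 126.]
  red [262.2 212.9] (array([264.23232323, 226.        ]), np.int32(99))
  blue [253.1 196.4] (array([257.54407295, 254.0668693 ]), np.int32(329))
top probe [330 101  26  28 286] expect [373. 209.] [387. 222.]
  red [272.7 193.4] (array([265.76923077, 190.95384615]), np.int32(65))
  blue [290.5 196.3] (array([298.9, 196.3]), np.int32(60))
```

```bash
python3 - <<'E'
from h import *
Mp,o=pocket(618.6,-8.6,-.183)
for n in('scene','top'):
    c=cal(n); im=cv2.imread(f'pics/end_{n}.png'); hsv=cv2.cvtColor(im,cv2.COLOR_BGR2HSV); H,S,V=[hsv[...,i].astype(int) for i in range(3)]
    e=np.array([proj(c,o+Mp@[-.7,y,25])[0] for y in(26,0,-26)]).round(1); print(n,e.tolist())
    for k,m in(('red',((H<10)|(H>170))&(S>90)),('yel',(H>20)&(H<32)&(S>170)),('blue',(H>105)&(H<125)&(S>90))):
        N,l,s,ce=cv2.connectedComponentsWithStats(m.astype(np.uint8)); print(k,[(ce[i].round(1).tolist(),int(s[i,4])) for i in range(1,N) if s[i,4]>4 and np.hypot(*(ce[i]-e[1]))<28])
    d=cv2.absdiff(im,cv2.imread(f'pics/{n}0.png')).max(2); m=cv2.morphologyEx((d>45).astype(np.uint8),cv2.MORPH_OPEN,np.ones((3,3))); N,l,s,ce=cv2.connectedComponentsWithStats(m); print('changed',[s[i].tolist() for i in range(1,N) if s[i,4]>60])
E
```

```text
scene [[262.2, 212.9], [257.6, 204.6], [253.1, 196.4]]
red [([264.0, 213.1], 25), ([264.1, 226.0], 107)]
yel [([254.2, 196.4], 5), ([259.3, 204.5], 36), ([264.2, 213.0], 10)]
blue [([240.9, 194.9], 26), ([252.6, 195.1], 13), ([257.9, 197.4], 7)]
changed [[199, 0, 115, 82, 5663], [399, 0, 56, 82, 1774], [453, 0, 28, 73, 1118], [487, 0, 14, 15, 158], [489, 0, 65, 90, 2449], [173, 73, 160, 54, 3077], [350, 74, 23, 9, 105], [473, 74, 25, 19, 304], [396, 82, 18, 12, 88], [317, 89, 30, 14, 146], [397, 123, 30, 18, 228], [376, 126, 34, 19, 364], [243, 193, 31, 29, 442], [342, 277, 42, 38, 759]]
top [[272.7, 193.4], [281.6, 194.8], [290.5, 196.3]]
red [([278.6, 172.0], 5), ([267.1, 191.9], 105)]
yel [([281.7, 196.5], 24)]
blue [([298.9, 196.9], 75)]
changed [[267, 187, 29, 20, 378], [413, 203, 13, 12, 95], [358, 208, 48, 40, 1299], [406, 208, 53, 91, 3002], [169, 222, 26, 5, 107], [169, 231, 26, 6, 119], [322, 231, 21, 29, 463], [350, 239, 35, 22, 328], [460, 269, 97, 84, 4940], [387, 271, 10, 16, 104], [339, 285, 50, 23, 243], [389, 301, 14, 18, 139], [411, 313, 59, 30, 1000], [306, 316, 80, 46, 2237], [443, 341, 16, 10, 83], [282, 346, 18, 15, 143], [494, 347, 66, 73, 2961], [390, 359, 101, 26, 1760], [301, 362, 82, 18, 1235], [241, 364, 39, 16, 327], [416, 380, 49, 35, 1290], [207, 384, 80, 36, 1739], [266, 387, 24, 14, 237], [432, 414, 39, 6, 155]]
```

```bash
python3 -c "
from rig import order; print(order.finish_job())"
```

```text
the job is handed in; nothing more can be done
None
```

I seated the 80 x 46 mm module in the pocket with its red contact at the red end, touched both contacts with the probe, and put the probe back in its stand. I handed the job in at about 31 s of the 67 s allowed.

- **Module:** I pressed it on the free deck to tilt it in the grip. It first caught on the upper rim, so I shifted it down-slope and released it. It dropped home, and a gentle push with closed fingers met a hard stop at about 11 N. The rings then measured within 1 mm of where a seated module's should be.
- **Fingers on the rim:** The open fingers rested on the rim at about 10 N just after release, well below the 40 N limit.
- **Probe touches:** I touched red, then blue, each for about half a second or a little more. The force was about 2–3 N, with the spring pushed in roughly 3 mm by my estimate from the arm's height. I did not measure the spring directly.
- **Probe return:** It is down to the same height as before pick-up, and the final wrist and scene images match it standing upright.
- **Last checks:**
  - In the final scene image the rings agree with the seated pose to about 2 px (roughly 5 mm).
  - The last wrist view of the rings, just before the blue touch, had red within 1 mm; blue was partly hidden by the probe.
  - The final wrist view did not include the module. Automatic ring-matching in the scene and top images first locked onto the rim colours, and the probe search in the top image found the wrong object.
  - Two pocket position fits differed by about 2–4 mm, so I relied on relative views.
- **Other objects:** I saw no changes between the first and last images that the arm, its shadow, the module or the probe don't explain. That comes from an image comparison, not a closing look, because the picture limit was reached.

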